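Clamp a glued-up bin bracket with a one-hand bar clamp

ROBOT

A 7-joint arm with a two-finger parallel gripper is mounted at the origin on the work surface. World frame = base frame: x ahead of the robot, y to its left, z up, the work surface at z = 0. Lengths are in mm, angles in degrees, forces in N, time in s.
With the tool pointing down it reaches from about 400 to 875 mm from the base axis. Payload 6.5 kg.
Tool frame: the origin (TCP) lies at the very end of the fingers, on their centre line; the grasp point (between the pads) lies 19 mm behind it; z points along the fingers, y is the direction in which the jaws open and shut (so a half turn about z gives the same grasp; the last joint's range is limited). The gripper opens to 85 mm and grips with 20 to 120 N. Pads are 22 mm wide; open, the fingers measure 114 mm over their backs; the gripper's body (76 mm by 85 mm) begins 54 mm behind the grasp point. The pads swing forward as they close: fully open they stand 13 mm farther back than shut.
Start: joints at [60.436, 30.733, -0.252, 88.115, 0.149, 61.152, -4.079], TCP at [282.605, -585.341, 231.29] pointing down, gripper open.
Joint ranges: [-154.64, 154.64], [-21.42, 123.67], [-72.66, 72.17], [13.99, 137.28], [-74.86, 254.86], [10.95, 109.41], [-158.01, 158.01]. Speed limits (degrees/s): [136.94, 136.94, 180, 180, 180, 180, 180].

INTERFACE

Orientations are given as a 3x3 rotation matrix whose columns are the frame's x, y, z axes.
In Python, from workcell import * gives the robot as it stands.
- The arm moves only by the shell command python3 -m crank 'ROWS' [FORCE]. ROWS is JSON, a list of rows, each a list of 7 numbers: the closure, from 0 (fully open) to 1 (shut), then the shift along the tool's x, y, z in cm, then the turn, a rotation vector about the tool's x, y, z in rad. A call has 1 to 5 rows; each row is the pose to reach, as a shift and turn from the pose commanded when the call began, along the tool's axes at that moment; what a row does not reach only later rows make up. A row lasts 1/12 s, in which the tool goes at most 41.7 mm and 7.16 degrees, less where a joint would pass 70% of its speed; a pose out of reach is approached as far as the arm can. A call with a gripper value outside its range is refused whole. The fingers move at their own pace and stop on an object; FORCE is the grip in N (left out, the last holds). Time passes only in rows, so rows that repeat a pose let the fingers close. It gives the time, the measured TCP pose, the force and the opening at its end, in the units of the state.
- observe(): the state, without advancing time (a new reading comes with each control period).
- read_camera(name): name is "scene" or "side" or "wrist"; returns a dict with "frame" (384x512x3 uint8, red, green, blue), "range_z" (384x512 float32, mm along the optical axis (not along the pixel's ray), 0 where there is no reading), "intrinsics" (3x3 intrinsics, pixels), "xyz" and "rotation" of the camera in the world. Camera axes: x right, y down, z forward; pixel columns grow to the right and rows downward; lengths in mm; the calibration is good to about 2 mm. A picture is of the moment at which its call begins.
- sign_off(): hands the job in, once; it reports no verdict.
Trained networks look in the newest picture that a camera, given by its name, has taken for a name from the list of things; names that differ only in an ending like _2 or _b are one class to them, and where a whole thing is asked for, a point or a joint stands for the part that bears it (a point fixed in the world has none). Each returns a list of dicts, best first, with "score" (0 to 1); they miss things now and then, are a little off and sometimes report something else, mostly with a low value. They report only what shows in the picture. A call takes as long as a camera call. They do not tell look-alikes from the thing itself.
- regions_of(target, camera): "pixels" (384x512 bool, what is visible of it).
- spot_point(target, camera): "location" ([x, y, z] in mm, in world coordinates, good to about 4 mm: a listed point, or the origin of a listed thing).
The state is a dict: "t": time; "joint_positions": joint angles; "joint_velocities": joint speeds; "joint_torque": joint torques, N m; "eef_pos": TCP position; "eef_rot": TCP orientation; "ft_force": force on the tool from outside, world axes, zero at the start; "ft_torque": the same for the moment, N m; "finger_gap": finger opening in mm.
Only numpy, scipy, OpenCV 4.12 (cv2) and the standard library are available. Lean on these libraries where they do the work, as an engineer would, in place of code of your own. Each camera call takes 0.05 s, during which the arm holds its last target.

TASK

The glued-up pivot bracket of the old tilting bin has toppled over on the bench: stand it upright on its foot between the two jaws of the bar clamp, its plywood cheeks facing the pads, and let go of it. Then pump the clamp's trigger against its grip, again and again, to draw the far jaw in (only with the trigger, do not push the jaw or bar along) until both pads hold the bracket snugly, but gently enough not to crush the fresh glue joint. Finish while holding: your hand still squeezing the trigger, the clamp tight on the upright bracket; leave the cup of bolts, hinge, chuck key and screw jar where they are.

Things in the scene. Friction and masses are not known exactly. Their poses are not given: they have to be found in the camera images.
- bracket: loose wooden bracket, an upside-down T, 0.16 kg: foot x -40 to 40, y -20 to 20, z 0 to 16 mm; on its middle a post 36 mm (x) by 40 mm (y) up to z = 120. Its y = -20 and +20 sides are the plywood cheeks, with a flush brass bush at z = 104. Origin: centre of the foot's underside; z up along the post when it stands. It starts fallen over: see bracket_top. Either way round will do in the clamp
- bracket_top (a point): middle of the post's top (bracket z = 120). At the start the post lies on an end of the foot and on the edge of its top, 12 degrees from level, the top lowest (point 18 mm up) and pointing roughly away from the robot; y level; origin 42 mm up. Centre of mass at bracket z = 53: set down on the end of its foot, leaning less than about 35 degrees along x, it rocks upright by itself
- clamp: one-hand bar clamp lying on its side, head screwed to the bench on an 18 mm pad (x -55 to 30, y -45 to 12). Origin on the bench below the bar, z up. Flat bar 20 by 6 mm, 38 mm up, along x through the head (x -26 to 22, y -26 to 36, top z = 58). Both jaws stick out to y = 95, z 22 to 54, over bare bench (the bracket's foot fits under them). Pistol grip: y -22 to -130. Far jaw and trigger at +x
- still_pad: rubber pad of the still jaw, on the head; 44 mm along the jaw (clamp y 48 to 92), 32 mm high; same origin and axes as the clamp; see point still_face
- still_face (a point): middle of the still pad's face (clamp x 34, y 70, z 38), the face looks along the clamp's +x
- moving_jaw: steel bar with the far jaw on its end; same axes as the clamp; drawn towards the clamp's -x, without turning, by the trigger. A self-locking brake in the head keeps it from going back
- far_pad: soft rubber pad of the far jaw, 44 mm by 32 mm like the still pad, its face looking along the clamp's -x; see point far_face
- far_face (a point): middle of the far pad's face (clamp y 70, z 38); opening between the pads = its distance from still_face, 62 to 76 mm at the start
- jaw_travel (a joint): how far the bar and far jaw have been drawn in, m: 0 = pads 76 mm apart, growing as they close, to 0.060; starts at 0 to 0.014
- pad_squash (a joint): how far the soft pad is squashed into the far jaw, m: 0 free, 0.010 flat; it presses about 6 N for each mm. Snug is 2 mm (12 N) or more; more than 100 N on the pads crushes the joint. When the trigger is let out, the brake keeps the squash to about 1 mm
- trigger: black trigger lever, hinged about the vertical in the head (body origin on the hinge: clamp x 6, y 4, z 0); paddle 10 mm thick, z 28 to 48, clamp y -117 to -39, on the +x side of the pistol grip; it moves towards the grip (-x) when squeezed
- trigger_swing (a joint): trigger angle, rad: 0 let out (spring return), 0.30 fully squeezed: 24 mm at trigger_mid, drawing the jaw in about 8 mm; then let it out and squeeze again. About 7 N moves it while the jaw runs free; each further 1 N at trigger_mid puts up to 3 N on the pads and, tight, the trigger stops part-way. 20 to 30 N of grip is plenty, over 50 N crushes
- trigger_mid (a point): middle of the trigger paddle, 38 mm above the bench, where to squeeze; when let out, at clamp x 44, y -75, so the outer face is 49 mm in +x from grip_mid
- grip_mid (a point): middle of the fixed pistol grip (clamp x 0, y -75, z 38), beside trigger_mid; the grip is 26 mm thick (x -13 to 13), z 24 to 52; from its back face to the trigger's outer face is 62 mm let out, 38 mm fully squeezed
- tin_cup: tin cup of roofing bolts, 70 mm wide, 95 mm high with the bolts; leave it; origin under its centre
- door_hinge: brass door hinge lying open, 48 by 78 mm, 8 mm high; leave it; origin under its centre
- chuck_key: grey drill chuck key, T shape, about 95 mm long, 60 mm cross bar, 14 mm high; leave it; origin on the bench under the shaft
- screw_jar: red plastic screw jar, 68 mm wide, 85 mm high; leave it; origin under its centre
Not all that is in view belongs to the job. What is shaped like the bracket but pink, turquoise or white is not meant.

How it is judged (in metres and radians):
On the way, in this order (a step that is already met when the one before it is completed fails the run):
1. the bracket stands upright on its foot between the pads, let go (angle between bracket's own z axis and vertical below 0.1 rad and height (world z) of bracket between -0.004 and 0.006 m and contact force between the fingers and bracket below 0.5 N and x of bracket in the frame of clamp between 0.045 and 0.1 m and y of bracket in the frame of clamp between 0.045 and 0.095 m), for 0.2 s.
2. the jaw is drawn in until both pads press on the bracket (contact force between each of far_pad, still_pad and bracket above 4 N), for 0.2 s.
At the end, for the whole second after the job is handed in: Through the last second the bracket stands on its foot between the jaws (upright within 0.1 rad, cheeks square to the pads within 0.15 rad), untouched by the fingers, with 10 to 100 N on both pads, while the fingers still squeeze the trigger with more than 3 N (all of step 1 and angle between the y axis of bracket and the x axis of clamp, either way round below 0.15 rad and linear speed of bracket below 0.03 m/s and contact force between far_pad and bracket between 10 and 100 N and contact force between still_pad and bracket above 10 N and contact force between the fingers and trigger above 3 N); the arm keeps its last pose, push and grip.
It fails at once if the glue joint is crushed (more than 100 N on a pad) (contact force between any of far_pad, still_pad and bracket above 100 N).
It fails at once if the bar or the far jaw is pushed along by the hand or arm instead of by the trigger (contact force between any of the arm, the fingers and moving_jaw above 10 N).
It fails at once if the tin cup, brass hinge, chuck key or screw jar is disturbed (moved more than 30 mm) (distance of any of tin_cup, door_hinge, chuck_key, screw_jar from where it was at the start of the episode above 0.03 m).
It also fails if it takes over 72 s, if anything falls off the work surface, if the arm or the gripper's body presses on something with over 40 N, if the wrist force passes 120 N, or if a joint passes its speed limit or range.

## Working session

There is one attempt and no reset: what is moved stays moved. The work goes in short steps, Python scripts to look and compute and a shell command to move; the robot and the scene stay as the last step left them, time stands still between calls to the robot, and variables do not carry over. Pictures are saved under pics/ and viewed, and the job is handed in when it is done.

```bash
ls; mkdir -p pics; python3 - <<'E'
from workcell import *
import cv2,numpy as np
s=observe();print({k:np.round(v,3).tolist() for k,v in s.items()})
for n in ["scene","side","wrist"]:
    c=read_camera(n);cv2.imwrite(f"pics/a_{n}.png",c["frame"][:,:,::-1]);print(n,c["xyz"],np.round(c["rotation"],3).tolist(),np.array(c["intrinsics"]).tolist())
    for t in ["bracket","bracket_top","clamp","still_face","far_face","trigger_mid","grip_mid","tin_cup","door_hinge","chuck_key","screw_jar"]:
        print(t,[(np.round(d["location"]).tolist(),round(d["score"],2)) for d in spot_point(t,n)][:4])
E
```

```text
pics
{'t': 0.0, 'joint_positions': [60.434, 30.779, -0.255, 88.168, 0.149, 61.15, -4.081], 'joint_velocities': [0.03, -0.076, 0.046, -0.035, 0.093, -0.014, 0.112], 'joint_torque': [0.001, -58.34, 1.049, -25.91, 0.012, 0.01, 0.0], 'eef_pos': [282.351, -584.8, 230.407], 'eef_rot': [[0.9, 0.435, -0.001], [0.435, -0.9, 0.001], [-0.0, -0.002, -1.0]], 'ft_force': [0.101, -0.371, -0.059], 'ft_torque': [-0.024, 0.037, -0.035], 'finger_gap': 85.368}
scene [1177.29815569 -581.4655194   806.20575766] [[0.646, 0.483, -0.591], [0.764, -0.41, 0.499], [-0.002, -0.774, -0.634]] [[440.7136169975326, 0.0, 260.7408709442671], [0.0, 440.7136169975326, 188.4335584598785], [0.0, 0.0, 1.0]]
bracket [([151.0, 348.0, 45.0], 0.97), ([445.0, 205.0, 42.0], 0.89), ([367.0, 65.0, 43.0], 0.84), ([384.0, 175.0, 42.0], 0.83)]
bracket_top [([286.0, 244.0, 14.0], 0.93), ([563.0, 206.0, 17.0], 0.89), ([413.0, -50.0, 21.0], 0.66), ([542.0, 365.0, 21.0], 0.63)]
clamp [([501.0, -105.0, 3.0], 0.69)]
still_face [([537.0, -29.0, 39.0], 0.9), ([356.0, 383.0, -0.0], 0.4), ([511.0, -99.0, -1.0], 0.35)]
far_face [([608.0, -31.0,
[... 954 characters left out ...]
.0, 42.0], 0.57), ([600.0, -31.0, 35.0], 0.41)]
trigger_mid [([549.0, -178.0, 33.0], 0.45)]
grip_mid [([503.0, -175.0, 38.0], 0.81)]
tin_cup [([653.0, -290.0, -1.0], 0.85)]
door_hinge [([739.0, 99.0, 0.0], 0.83), ([547.0, -179.0, 39.0], 0.38)]
chuck_key [([473.0, -394.0, 0.0], 0.44)]
screw_jar [([353.0, 389.0, -5.0], 0.73)]
wrist [ 357.65255826 -550.13003087  373.73809763] [[0.435, -0.853, -0.288], [-0.901, -0.412, -0.14], [0.001, 0.321, -0.947]] [[297.95502176079486, 0.0, 255.71033232189762], [0.0, 297.95502176079486, 192.2532917855754], [0.0, 0.0, 1.0]]
bracket []
bracket_top []
clamp []
still_face []
far_face []
trigger_mid []
grip_mid []
tin_cup []
door_hinge []
chuck_key []
screw_jar []
```

View pics/a_scene.png

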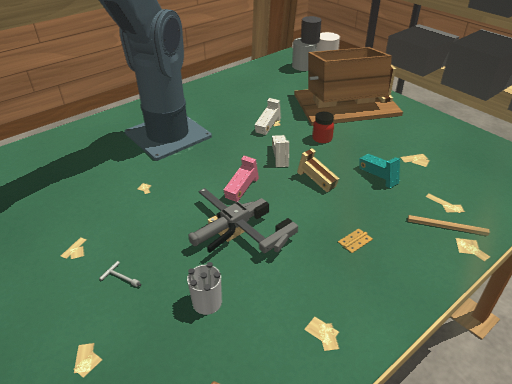

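View pics/a_side.png

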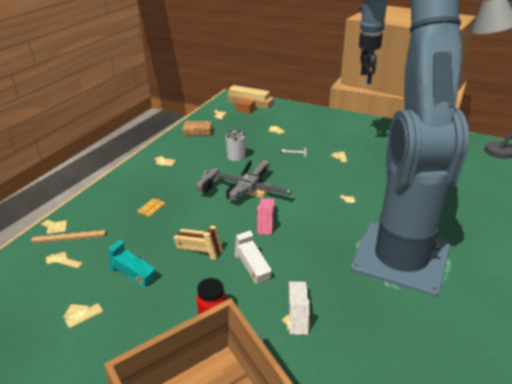

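Candidates for the bracket in the scene view are: wooden (318,170), pink (242,180), turquoise (380,168), white (268,118) and white (281,150). By the description it is the wooden one, at about (444,205), with its top towards +x. I'll check it in a close crop and get accurate poses from the depth.

```bash
cat > h.py <<'E'
from workcell import *
import cv2,numpy as np
def cloud(c):
    K=np.array(c["intrinsics"]);z=c["range_z"];v,u=np.mgrid[:384,:512]
    p=np.stack([(u-K[0,2])/K[0,0]*z,(v-K[1,2])/K[1,1]*z,z],-1)
    return p@np.array(c["rotation"]).T+np.array(c["xyz"])
def proj(c,P):
    K=np.array(c["intrinsics"]);q=(np.array(P,float)-np.array(c["xyz"]))@np.array(c["rotation"])
    return q[...,:2]/q[...,2:]*[K[0,0],K[1,1]]+[K[0,2],K[1,2]]
def crop(c,ctr,r,s,name):
    f=c["frame"][:,:,::-1];x,y=map(int,ctr);f=f[max(0,y-r):y+r,max(0,x-r):x+r];cv2.imwrite(name,cv2.resize(f,None,fx=s,fy=s,interpolation=cv2.INTER_CUBIC))
E
python3 - <<'E'
from h import *
for n in ["scene","side"]:
    c=read_camera(n);P=cloud(c);ok=c["range_z"]>0
    crop(c,proj(c,[500,205,30]),50,5,f"pics/b_{n}.png")
    m=ok&(abs(P[...,0]-500)<100)&(abs(P[...,1]-205)<55)&(P[...,2]>6)
    Q=P[m];print(n,"br",len(Q),Q.min(0).round(),Q.max(0).round(), np.percentile(Q,[2,98],axis=0).round(1).tolist())
    # upper surface of post
    # clamp top-down: min area rect of grip & jaws
    m=ok&(abs(P[...,0]-540)<110)&(abs(P[...,1]+90)<160)&(P[...,2]>20)&(P[...,2]<70);Q=P[m]
    m2=(Q[:,1]<-20); 
    np.save(f"cl_{n}.npy",Q)
    for lab,sel in [("grip",(Q[:,1]<-140)&(Q[:,2]>46)),("bar",(Q[:,0]>550)&(Q[:,1]<-85)&(Q[:,1]>-125)&(Q[:,2]>40)),("jaws",(Q[:,1]>-60)&(Q[:,2]>50)),("head",(Q[:,2]>56)),("trig",(Q[:,0]>525)&(Q[:,1]<-145))]:
        q=Q[sel]; 
        if len(q)>5:
            print(lab,len(q),np.percentile(q,[3,50,97],axis=0).round(1).tolist()); print(cv2.minAreaRect(q[:,:2].astype(np.float32)))
E
```

```text
scene br 841 [400. 179.   6.] [567. 226.  84.] [[446.6, 181.1, 8.8], [564.1, 222.2, 80.8]]
grip 381 [[490.9, -232.5, 46.3], [508.6, -187.5, 50.4], [552.0, -143.4, 54.4]]
((521.6658935546875, -187.39019775390625), (67.59069061279297, 95.38736724853516), 2.582139015197754)
bar 282 [[554.4, -120.8, 40.2], [622.0, -103.7, 43.6], [641.4, -88.1, 52.8]]
((601.194091796875, -107.43868255615234), (99.4058837890625, 37.373008728027344), 6.165327072143555)
jaws 344 [[500.6, -58.2, 50.1], [608.9, -37.4, 52.0], [638.3, -13.3, 56.1]]
((567.013427734375, -35.218257904052734), (151.6175079345703, 49.342376708984375), 0.08329607546329498)
head 275 [[480.5, -127.7, 56.2], [502.6, -101.2, 58.2], [531.3, -52.1, 60.9]]
((536.86083984375, -66.4123764038086), (166.83639526367188, 80.72743225097656), 38.862247467041016)
trig 202 [[542.3, -219.0, 31.4], [550.6, -185.2, 44.4], [557.2, -148.0, 49.7]]
((548.1984252929688, -183.32025146484375), (11.499860763549805, 75.52545166015625), 9.677565574645996)
side br 971 [435. 183.   6.] [566. 229.  84.] [[438.1, 186.9, 8.6], [560.7, 228.3, 80.9]]
grip 134 [[487.5, -2
[... 170 characters left out ...]
52.2, -112.8, 40.3], [610.4, -98.7, 43.5], [637.9, -86.5, 53.2]]
((598.70751953125, -100.92146301269531), (96.06987762451172, 30.112150192260742), 1.163290023803711)
jaws 174 [[495.1, -57.2, 50.1], [531.0, -30.2, 52.3], [632.9, -7.5, 56.1]]
((563.023681640625, -31.973787307739258), (152.95687866210938, 53.67587661743164), 0.6242941617965698)
head 141 [[477.0, -121.9, 56.1], [500.2, -90.9, 58.4], [524.5, -36.0, 61.6]]
((509.86737060546875, -102.08011627197266), (219.03521728515625, 96.46247863769531), 59.5193977355957)
trig 54 [[535.6, -214.0, 32.7], [543.7, -179.7, 45.6], [553.4, -148.3, 50.9]]
((545.06494140625, -183.6942596435547), (11.768136978149414, 74.5639877319336), 8.601057052612305)
```

```bash
python3 - <<'E'
import numpy as np,cv2
im=np.zeros((640,640,3),np.uint8)
for n,col in [("scene",(0,255,0)),("side",(0,128,255))]:
    Q=np.load(f"cl_{n}.npy")
    for x,y,z in Q:
        u=int((x-430)*2.8);v=int((70-y)*2.3)
        if 0<=u<640 and 0<=v<640: cv2.circle(im,(u,v),1,col,-1)
for i in range(430,660,20): cv2.line(im,(int((i-430)*2.8),0),(int((i-430)*2.8),640),(60,60,60)); cv2.putText(im,str(i),(int((i-430)*2.8),635),0,.35,(255,)*3)
for i in range(-200,70,20): cv2.line(im,(0,int((70-i)*2.3)),(640,int((70-i)*2.3)),(60,60,60)); cv2.putText(im,str(i),(0,int((70-i)*2.3)),0,.35,(255,)*3)
cv2.imwrite("pics/top.png",im)
E
```

```text
(no output)
```

View pics/top.png

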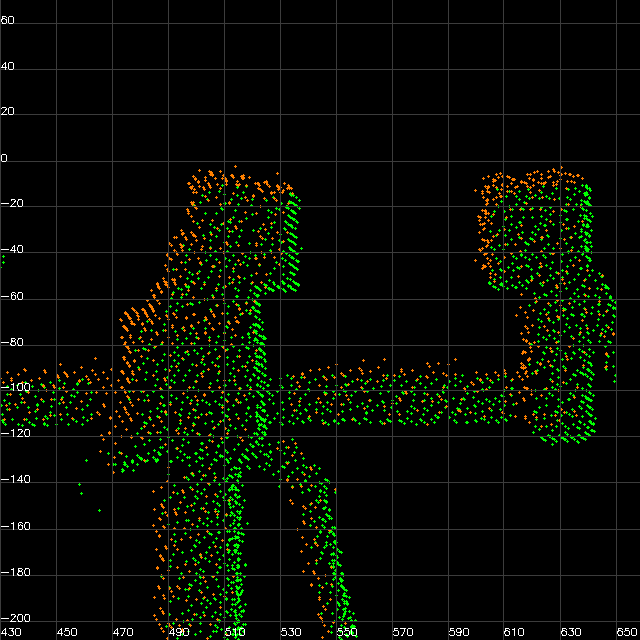

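View pics/b_scene.png

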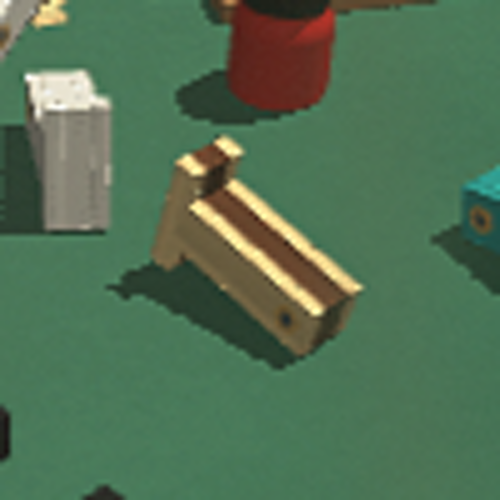

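The crop at (250,250) shows the wooden bracket: brass bush on its cheek, post end pointing along +x, foot upright at its left. So the choice is confirmed. The clamp is nearly aligned with the world axes, with its origin at about (501,-102), the still face at x≈535, the far pad at x≈601 and the pad centre at y≈-31.

Plan: tilt the bracket up and let it rock upright on free bench. Then regrip it from above and place it.

```bash
cat > g.py <<'E'
import sys,numpy as np
from workcell import *
from scipy.spatial.transform import Rotation as Ro
# usage: g.py x y z yawOfToolY pitch(dir of tool z in plane: degrees; -90 down) for post plane world xz
def target(yaw,tilt=0,axis='y'):
    y=np.array([np.cos(np.radians(yaw)),np.sin(np.radians(yaw)),0]);z=np.array([0,0,-1.]);R=np.c_[np.cross(y,z),y,z]
    # tilt about world y axis direction rotating tool: positive tilts tool z forward (+x)
    return Ro.from_rotvec(np.radians(tilt)*np.array([0,-1.,0])).as_matrix()@R
def rows(pos,R):
    s=observe();p=np.array(s["eef_pos"]);A=np.array(s["eef_rot"])
    d=A.T@(np.array(pos)-p)/10;r=Ro.from_matrix(A.T@R).as_rotvec()
    print("t",round(s["t"],2),"pos",p.round(1),"zdir",A[:,2].round(2),"ydir",A[:,1].round(2),"gap",round(float(s["finger_gap"]),1),"F",np.round(s["ft_force"],1),"j",np.round(s["joint_positions"],0).astype(int))
    print("ROW",d.round(2),r.round(3))
if __name__=="__main__":
    a=list(map(float,sys.argv[1:]));rows(a[:3],target(a[3],a[4] if len(a)>4 else 0))
E
python3 g.py 520 205 160 90
python3 -m crank '[[0,15,-16,2,0,0,-0.6],[0,30,-32,4,0,0,-0.6],[0,45,-48,6,0,0,-0.6],[0,55.8,-60.7,7,0,0,-0.6],[0,55.8,-60.7,7,0,0,-0.6]]'
python3 g.py 520 205 160 90
```

```text
t 1.9 pos [ 282.6 -585.3  231.3] zdir [ 0. -0. -1.] ydir [ 0.43 -0.9   0.  ] gap 85.7 F [-0.2 -0.2 -0.3] j [60 31  0 88  0 61 -4]
ROW [ 55.74 -60.85   7.13] [ 0.     0.    -2.692]
t: 2.32
eef_pos: [343.9, -385.2, 213.0]
eef_rot: [[0.492, 0.87, 0.0], [0.87, -0.492, -0.001], [-0.0, 0.001, -1.0]]
ft_force: [1.5, -0.5, -0.9]
finger_gap: 85.0
t 2.32 pos [ 343.9 -385.2  213. ] zdir [ 0. -0. -1.] ydir [ 0.87 -0.49  0.  ] gap 85.0 F [ 1.5 -0.5 -0.9] j [ 53  20 -11 109   5  52   9]
ROW [ 60.04 -13.74   5.27] [-0.000e+00  1.000e-03 -2.086e+00]
```

```bash
python3 -m crank '[[0,60,-13.7,5,0,0,-0.7],[0,60,-13.7,5,0,0,-0.7],[0,60,-13.7,5,0,0,-0.7],[0,60,-13.7,5,0,0,-0.7],[0,60,-13.7,5,0,0,-0.7]]'|head -2
python3 g.py 520 205 160 90
```

```text
t: 2.73
eef_pos: [404.6, -186.7, 196.3]
t 2.73 pos [ 404.6 -186.7  196.3] zdir [ 0. -0. -1.] ydir [0.99 0.11 0.  ] gap 85.5 F [1.4 0.2 0.2] j [ 40  15 -24 119   9  48  17]
ROW [37.68 15.76  3.61] [-0.000e+00  1.000e-03 -1.461e+00]
```

```bash
python3 -m crank '[[0,37.7,15.8,3.6,0,0,-0.75],[0,37.7,15.8,3.6,0,0,-0.75],[0,37.7,15.8,3.6,0,0,-0.75],[0,37.7,15.8,3.6,0,0,-0.75],[0,37.7,15.8,3.6,0,0,-0.75]]'|head -2
python3 g.py 520 205 160 90
```

```text
t: 3.15
eef_pos: [464.7, 12.1, 178.1]
t 3.15 pos [464.7  12.1 178.1] zdir [ 0. -0. -1.] ydir [0.74 0.67 0.  ] gap 85.7 F [ 0.9 -0.3 -0.5] j [ 23  21 -36 117  16  47  20]
ROW [10.61 17.04  1.8 ] [ 0.     0.001 -0.836]
```

```bash
python3 -m crank '[[0,10.6,17,1.8,0,0,-0.836],[0,10.6,17,1.8,0,0,-0.836],[0,10.6,17,1.8,0,0,-0.836],[0,10.6,17,1.8,0,0,-0.836],[0,10.6,17,1.8,0,0,-0.836]]'|head -2
python3 g.py 540 206 110 90 -18
```

```text
t: 3.57
eef_pos: [520.9, 205.8, 159.9]
t 3.57 pos [520.9 205.8 159.9] zdir [ 0.  0. -1.] ydir [0.21 0.98 0.  ] gap 85.3 F [ 0.1 -0.7  0.9] j [  5  34 -42 104  27  53  29]
ROW [-1.86  0.41  4.99] [ 0.034  0.314 -0.208]
```

```bash
python3 -m crank '[[0,-1.86,0.4,5,0.034,0.314,-0.208],[0,-1.86,0.4,5,0.034,0.314,-0.208],[0,-1.86,0.4,5,0.034,0.314,-0.208],[0,-1.86,0.4,5,0.034,0.314,-0.208]]'|head -2
python3 g.py 517 206 8 90 -18
python3 - <<'E'
from h import *
c=read_camera("wrist");cv2.imwrite("pics/c.png",c["frame"][:,:,::-1])
for P in ([444,205,42],[565,206,17]): print(proj(c,P))
for t in ["bracket","bracket_top"]: print(t,[(np.round(d["location"]).tolist(),round(d["score"],2)) for d in spot_point(t,"wrist")][:4])
E
```

```text
t: 3.9
eef_pos: [541.3, 200.7, 106.2]
t 3.9 pos [541.3 200.7 106.2] zdir [-0.32  0.   -0.95] ydir [ 0.01  1.   -0.  ] gap 84.9 F [-0.4 -0.8 -0. ] j [  6  50 -43  87  24  71  48]
ROW [-0.8   0.52 10.09] [ 0.002 -0.009 -0.009]
[261.44031627 105.18216528]
[263.36604406 257.54528161]
bracket [([373.0, 64.0, 41.0], 0.82), ([383.0, 173.0, 39.0], 0.79), ([445.0, 206.0, 40.0], 0.57)]
bracket_top [([560.0, 205.0, 16.0], 0.9), ([546.0, 366.0, 15.0], 0.72)]
```

View pics/c.png

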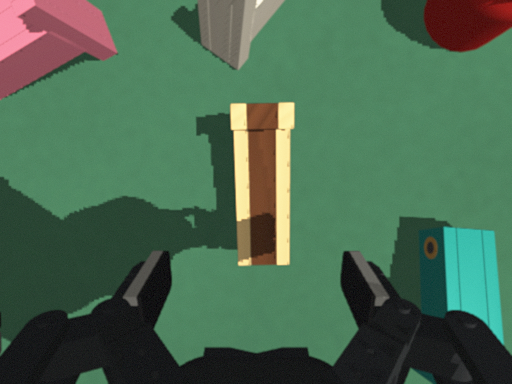

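The wrist view shows the wooden bracket centred at column 264 with its top end at (263,262). Both fingers straddle it, and the turquoise one at (430,247) is clear. Descending.

```bash
python3 -m crank '[[0,-0.3,0.5,4,0,0,0],[0,-0.7,0.5,7,0,0,0],[0,-0.8,0.5,10.0,0,0,0],[0,-0.8,0.5,10.1,0,0,0]]' 60
python3 g.py 517 206 8 90 -18
```

```text
t: 4.38
eef_pos: [510.8, 206.1, 8.6]
eef_rot: [[-0.949, 0.005, -0.315], [0.006, 1.0, -0.003], [0.315, -0.005, -0.949]]
ft_force: [-1.5, -0.4, 0.1]
finger_gap: 85.4
t 4.38 pos [510.8 206.1   8.6] zdir [-0.31 -0.   -0.95] ydir [ 0.  1. -0.] gap 85.4 F [-1.5 -0.4  0.1] j [  4  56 -40  92  28  61  45]
ROW [-0.6  -0.01 -0.14] [-0.003 -0.006 -0.006]
```

```bash
python3 -m crank '[[1,0,0,0,0,0,0],[1,0,0,0,0,0,0],[1,0,0,0,0,0,0],[1,0,0,0,0,0,0],[1,0,0,0,0,0,0]]' 60
python3 g.py 517 206 8 90 -18
```

```text
t: 4.8
eef_pos: [517.6, 208.4, 13.7]
eef_rot: [[-0.952, 0.008, -0.307], [0.007, 1.0, 0.003], [0.307, 0.0, -0.952]]
ft_force: [0.8, -0.5, 8.4]
finger_gap: 39.3
t 4.8 pos [517.6 208.4  13.7] zdir [-0.31  0.   -0.95] ydir [0.01 1.   0.  ] gap 39.3 F [ 0.8 -0.5  8.4] j [  4  56 -41  92  28  61  45]
ROW [-0.12 -0.24  0.56] [ 0.003  0.003 -0.007]
```

```bash
python3 -m crank '[[1,0,0,-3,0,0,0],[1,0,0,-6,0,0,0],[1,0,0,-10,0,0,0],[1,0,0,-12,0,0,0]]' 60|head -2
python3 g.py 640 206 190 90 56
```

```text
t: 5.13
eef_pos: [556.1, 208.4, 130.4]
t 5.13 pos [556.1 208.4 130.4] zdir [-0.3   0.   -0.95] ydir [0.01 1.   0.  ] gap 39.1 F [ 1.3 -0.1 -1.3] j [  5  50 -44  84  24  74  48]
ROW [-6.18 -0.16 -8.23] [-1.000e-03 -1.286e+00 -9.000e-03]
```

```bash
python3 -m crank '[[1,-6.2,0,-8.2,0,-1.28,0],[1,-6.2,0,-8.2,0,-1.28,0],[1,-6.2,0,-8.2,0,-1.28,0],[1,-6.2,0,-8.2,0,-1.28,0],[1,-6.2,0,-8.2,0,-1.28,0]]' |head -2
python3 g.py 660 206 190 90 56
```

```text
t: 5.55
eef_pos: [639.3, 208.0, 187.6]
t 5.55 pos [639.3 208.  187.6] zdir [ 0.31  0.   -0.95] ydir [0.01 1.   0.  ] gap 39.1 F [ 0.6  0.  -3.2] j [  2  33 -38 101  43  43  31]
ROW [-2.04 -0.18  0.42] [-0.001 -0.658 -0.008]
```

```bash
python3 -m crank '[[1,-2,0,0.4,0,-0.658,0],[1,-2,0,0.4,0,-0.658,0],[1,-2,0,0.4,0,-0.658,0],[1,-2,0,0.4,0,-0.658,0],[1,-2,0,0.4,0,-0.658,0]]' |head -2
python3 g.py 660 206 190 90 56
```

```text
t: 5.97
eef_pos: [659.9, 202.1, 186.9]
t 5.97 pos [659.9 202.1 186.9] zdir [ 0.65 -0.03 -0.76] ydir [ 0.03  1.   -0.02] gap 39.4 F [ 0.5 -0.4 -1.1] j [-15  28 -19 116  89  29 -20]
ROW [-0.2   0.38 -0.24] [-0.035 -0.274 -0.001]
```

```bash
python3 -m crank '[[1,-0.2,0.4,-0.2,-0.035,-0.274,0],[1,-0.2,0.4,-0.2,-0.035,-0.274,0],[1,-0.2,0.4,-0.2,-0.035,-0.274,0],[1,-0.2,0.4,-0.2,-0.035,-0.274,0],[1,-0.2,0.4,-0.2,-0.035,-0.274,0]]' |head -2
python3 g.py 660 206 190 90 56
```

```text
t: 6.38
eef_pos: [657.9, 206.1, 186.1]
t 6.38 pos [657.9 206.1 186.1] zdir [ 0.83  0.   -0.56] ydir [-0.  1. -0.] gap 39.7 F [-0.8 -0.7 -2.5] j [-17  32 -21 125 127  45 -58]
ROW [-0.44 -0.01 -0.05] [ 0.001 -0.007  0.002]
```

```bash
python3 - <<'E'
from h import *
c=read_camera("side");crop(c,proj(c,[650,206,150]),80,4,"pics/d.png")
for n in ["scene","side"]:
    if n!="side": read_camera(n)
    for t in ["bracket","bracket_top"]: print(n,t,[(np.round(d["location"]).tolist(),round(d["score"],2)) for d in spot_point(t,n)][:5])
E
```

```text
scene bracket [([150.0, 350.0, 43.0], 0.97), ([370.0, 64.0, 42.0], 0.94), ([382.0, 175.0, 40.0], 0.9), ([659.0, 350.0, 46.0], 0.64), ([615.0, 202.0, 124.0], 0.58)]
scene bracket_top [([668.0, 207.0, 233.0], 0.98), ([198.0, 236.0, 16.0], 0.95), ([284.0, 242.0, 10.0], 0.77), ([546.0, 367.0, 18.0], 0.58), ([412.0, -46.0, 19.0], 0.57)]
side bracket [([657.0, 355.0, 36.0], 0.89), ([382.0, 176.0, 41.0], 0.87), ([608.0, 205.0, 124.0], 0.84), ([376.0, 66.0, 37.0], 0.84), ([154.0, 345.0, 38.0], 0.81)]
side bracket_top [([412.0, -45.0, 15.0], 0.89), ([283.0, 241.0, 17.0], 0.88), ([198.0, 247.0, 18.0], 0.85), ([543.0, 366.0, 17.0], 0.78), ([672.0, 209.0, 230.0], 0.56)]
```

View pics/d.png

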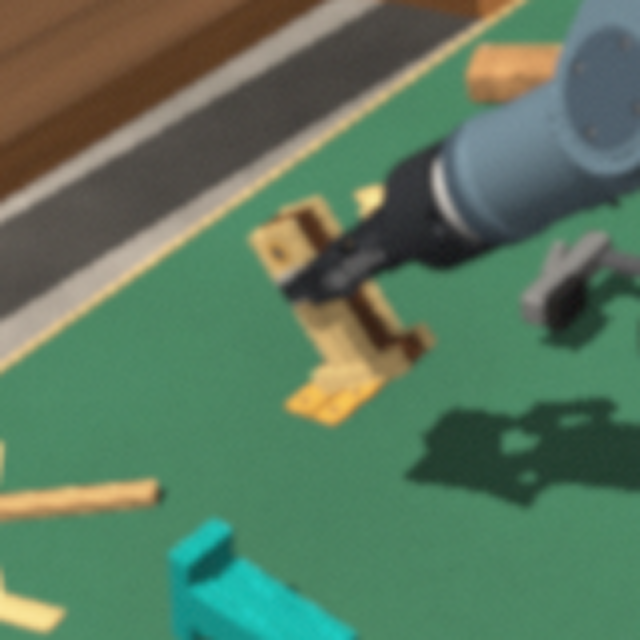

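```bash
python3 g.py 660 206 140 90 68
python3 g.py 660 206 140 90 56
```

```text
t 6.68 pos [661.5 205.3 189.4] zdir [ 0.83 -0.   -0.56] ydir [0. 1. 0.] gap 39.1 F [ 0.5 -0.2 -2.4] j [-17  32 -21 125 126  45 -57]
ROW [4.18 0.06 2.65] [-0.002 -0.212 -0.001]
t 6.68 pos [661.5 205.3 189.4] zdir [ 0.83 -0.   -0.56] ydir [0. 1. 0.] gap 39.1 F [ 0.5 -0.2 -2.4] j [-17  32 -21 125 126  45 -57]
ROW [4.18 0.06 2.65] [-0.002 -0.003 -0.002]
```

```bash
python3 -m crank '[[1,1.4,0,0.9,0,-0.1,0],[1,2.8,0,1.8,0,-0.21,0],[1,4.2,0,2.6,0,-0.21,0],[1,4.2,0,2.6,0,-0.21,0],[1,4.2,0,2.6,0,-0.21,0]]' |head -2
python3 g.py 660 206 100 90 68
python3 - <<'E'
from h import *
for n in ["scene","side"]:
    read_camera(n)
    for t in ["bracket","bracket_top"]: print(n,t,[np.round(d["location"]).tolist() for d in spot_point(t,n) if 600<d["location"][0]<740 and abs(d["location"][1]-206)<30])
E
```

```text
t: 7.1
eef_pos: [658.3, 205.0, 137.4]
t 7.1 pos [658.3 205.  137.4] zdir [ 0.92 -0.   -0.38] ydir [ 0.  1. -0.] gap 38.9 F [ 0.4  0.9 -1.6] j [-19  46 -20 128 141  70 -73]
ROW [3.39 0.11 1.58] [-0.003 -0.007  0.001]
scene bracket [[624.0, 200.0, 64.0]]
scene bracket_top [[658.0, 207.0, 181.0]]
side bracket [[626.0, 201.0, 74.0]]
side bracket_top [[664.0, 208.0, 186.0]]
```

```bash
python3 -m crank '[[1,2,0,0.8,0,0,0],[1,3.2,0,1.3,0,0,0],[1,4.2,0,1.7,0,0,0],[1,4.2,0,1.7,0,0,0]]' |head -4
python3 g.py 660 206 80 90 68
python3 - <<'E'
from h import *
for n in ["scene","side"]:
    read_camera(n)
    for t in ["bracket","bracket_top"]: print(n,t,[np.round(d["location"]).tolist() for d in spot_point(t,n) if 600<d["location"][0]<740 and abs(d["location"][1]-206)<30])
E
```

```text
t: 7.73
eef_pos: [658.1, 204.9, 92.3]
eef_rot: [[-0.38, 0.002, 0.925], [-0.0, 1.0, -0.002], [-0.925, -0.001, -0.38]]
ft_force: [0.4, 0.8, -0.7]
t 7.73 pos [658.1 204.9  92.3] zdir [ 0.93 -0.   -0.38] ydir [ 0.  1. -0.] gap 39.3 F [ 0.4  0.8 -0.7] j [-20  53 -19 127 143  75 -75]
ROW [1.06 0.11 0.64] [-0.002 -0.005  0.   ]
scene bracket [[623.0, 199.0, 21.0]]
scene bracket_top []
side bracket [[627.0, 205.0, 24.0]]
side bracket_top [[662.0, 208.0, 140.0]]
```

```bash
python3 -m crank '[[1,0.5,0,0.2,0,0,0],[1,0.9,0,0.36,0,0,0],[1,0.9,0,0.36,0,0,0]]' |head -4
python3 g.py 660 206 80 90 68;python3 -m crank '[[1,0.3,0,0.12,0,0,0],[1,0.3,0,0.12,0,0,0],[1,0.3,0,0.12,0,0,0]]' |head -4
```

```text
t: 8.28
eef_pos: [657.8, 205.1, 82.7]
eef_rot: [[-0.379, 0.001, 0.925], [-0.0, 1.0, -0.002], [-0.925, -0.001, -0.379]]
ft_force: [0.8, 0.4, -1.3]
t 8.28 pos [657.8 205.1  82.7] zdir [ 0.93 -0.   -0.38] ydir [ 0.  1. -0.] gap 39.2 F [ 0.8  0.4 -1.3] j [-20  54 -19 126 144  75 -76]
ROW [0.17 0.09 0.3 ] [-0.002 -0.005  0.   ]
t: 8.53
eef_pos: [659.3, 205.1, 82.0]
eef_rot: [[-0.374, 0.002, 0.928], [0.001, 1.0, -0.002], [-0.928, -0.0, -0.374]]
ft_force: [0.3, -1.2, 4.2]
```

```bash
python3 -m crank '[[0,0,0,0,0,0,0],[0,0,0,-2,0,0,0],[0,0,0,-6,0,0,0],[0,0,0,-10,0,0,0],[0,0,0,-13,0,0,0]]' |head -4
python3 - <<'E'
from h import *
c=read_camera("side");crop(c,proj(c,[640,206,60]),80,4,"pics/e.png")
for n in ["scene","side"]:
    if n!="side": read_camera(n)
    for t in ["bracket","bracket_top"]: print(n,t,[np.round(d["location"]).tolist() for d in spot_point(t,n) if 560<d["location"][0]<740 and abs(d["location"][1]-206)<50])
E
```

```text
t: 8.95
eef_pos: [550.6, 226.4, 108.0]
eef_rot: [[-0.382, -0.053, 0.923], [-0.048, 0.998, 0.037], [-0.923, -0.03, -0.384]]
ft_force: [-1.5, 1.7, -3.9]
scene bracket [[625.0, 202.0, -2.0]]
scene bracket_top [[622.0, 203.0, 122.0]]
side bracket [[624.0, 206.0, 1.0]]
side bracket_top [[627.0, 204.0, 118.0]]
```

View pics/e.png

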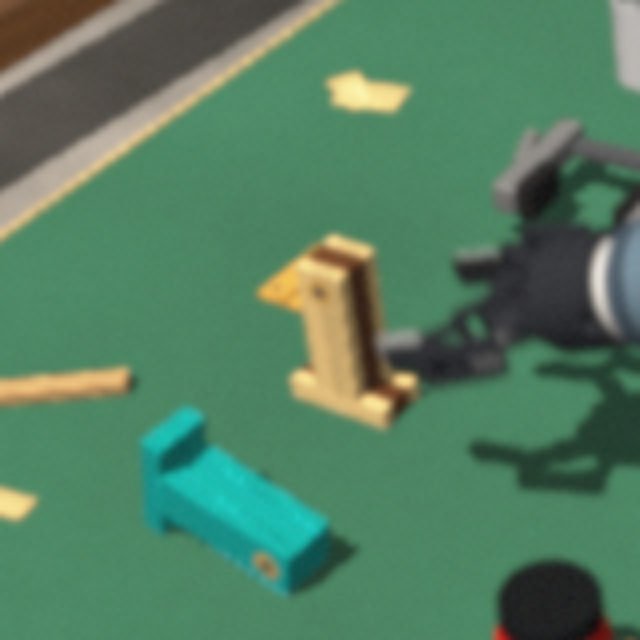

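The bracket stands upright at about (625,204) with its foot along x. Next I raise the tool and bring it vertical.

```bash
python3 g.py 560 206 260 90 35; python3 -m crank '[[0,-4,-0.5,-1,0,0.1,0],[0,-8,-1,-3,0,0.2,0],[0,-12,-1.5,-6,0,0.4,0],[0,-14,-2,-6,0,0.55,0],[0,-14,-2,-6,0,0.6,0]]' |head -2;  python3 g.py 620 204 240 90 0
```

```text
t 9.25 pos [550.4 217.9 100. ] zdir [ 0.92  0.03 -0.4 ] ydir [-0.04  1.   -0.04] gap 85.6 F [ 1.3 -0.7 -0.5] j [-13  57 -38 137 139  92 -67]
ROW [-15.    -1.81  -5.48] [0.012 0.553 0.057]
t: 9.67
eef_pos: [553.7, 198.5, 221.6]
t 9.67 pos [553.7 198.5 221.6] zdir [ 0.69 -0.03 -0.72] ydir [-0.03  1.   -0.06] gap 85.1 F [ 1.3 -2.6 -0.3] j [ 16  31 -66 128  98  54 -23]
ROW [-6.1   0.26  3.23] [-0.05   0.761  0.048]
```

```bash
python3 -m crank '[[0,-1,0,0,-0.05,0.12,0.02],[0,-2,0,1,-0.05,0.24,0.04],[0,-3,0,2,-0.05,0.36,0.048]]' |head -2;  python3 g.py 620 204 240 90 0
```

```text
t: 9.92
eef_pos: [585.7, 197.3, 226.6]
t 9.92 pos [585.7 197.3 226.6] zdir [ 0.46 -0.   -0.89] ydir [-0.02  1.   -0.01] gap 85.4 F [-0.1  0.2  0. ] j [ 22  33 -67 114  70  50   8]
ROW [-3.67  0.6   0.4 ] [-0.006  0.483  0.018]
```

```bash
python3 -m crank '[[0,-1.2,0.3,0.2,0,0.12,0.0],[0,-2.4,0.5,0.4,0,0.24,0.01],[0,-3.7,0.6,0.4,0,0.36,0.018],[0,-3.7,0.6,0.4,0,0.483,0.018],[0,-3.7,0.6,0.4,0,0.483,0.018]]' |head -2;  python3 g.py 625 204 150 90 0
python3 - <<'E'
from h import *
L=[]
for n in ["scene","side","wrist"]:
    c=read_camera(n)
    if n=="wrist": cv2.imwrite("pics/f.png",c["frame"][:,:,::-1])
    for t in ["bracket","bracket_top"]: print(n,t,[np.round(d["location"]).tolist() for d in spot_point(t,n) if 560<d["location"][0]<740 and abs(d["location"][1]-206)<50])
    P=cloud(c);m=(c["range_z"]>0)&(abs(P[...,0]-625)<32)&(abs(P[...,1]-204)<38)&(P[...,2]>112)&(P[...,2]<127)
    q=P[m][:,:2].astype(np.float32);
    if len(q)>5: print(len(q),cv2.minAreaRect(q),q.mean(0))
E
```

```text
t: 10.33
eef_pos: [624.2, 203.3, 236.9]
t 10.33 pos [624.2 203.3 236.9] zdir [-0.   -0.01 -1.  ] ydir [ 0.01  1.   -0.01] gap 85.6 F [-0.8 -1.6 -1.2] j [ 16  48 -66  84  44  77  37]
ROW [-0.12  0.12  8.68] [-0.005 -0.005 -0.009]
scene bracket [[628.0, 203.0, -2.0]]
scene bracket_top [[624.0, 205.0, 122.0]]
176 ((624.0512084960938, 200.97235107421875), (43.208614349365234, 37.63188552856445), 89.26467895507812) [625.7104  198.96548]
side bracket [[623.0, 203.0, 1.0]]
side bracket_top [[630.0, 204.0, 119.0]]
162 ((622.2470092773438, 205.13272094726562), (43.648983001708984, 39.35590744018555), 88.6741714477539) [620.3009  207.43689]
wrist bracket [[626.0, 207.0, 0.0]]
wrist bracket_top [[621.0, 204.0, 118.0]]
1692 ((624.26611328125, 203.58387756347656), (39.664337158203125, 36.72574996948242), 88.83768463134766) [622.9264  203.43312]
```

View pics/f.png

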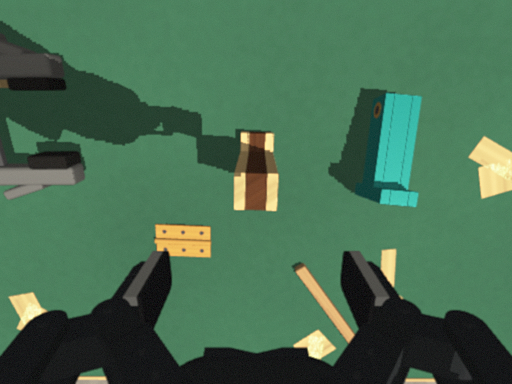

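The wrist view shows the upright post with its top at (256,190) in the picture, about (623.5,203.5) in the world, square to the axes. Descending to grip near the top.

```bash
python3 -m crank '[[0,0,0,4,0,0,0],[0,0,0,8,0,0,0],[0,0,0,12,0,0,0],[0,0,0,15,0,0,0],[0,0,0,15,0,0,0]]' 60|head -4;python3 -m crank '[[1,0,0,0,0,0,0],[1,0,0,0,0,0,0],[1,0,0,0,0,0,0],[1,0,0,0,0,0,0],[1,0,0,0,0,0,0]]' 60;  python3 g.py 625 204 150 90 0
```

```text
t: 11.2
eef_pos: [615.6, 201.7, 80.4]
eef_rot: [[-1.0, 0.0, -0.011], [0.001, 1.0, -0.008], [0.011, -0.008, -1.0]]
ft_force: [-0.9, -1.5, -0.6]
t: 11.62
eef_pos: [620.8, 205.3, 89.8]
eef_rot: [[-1.0, 0.001, 0.001], [0.001, 1.0, -0.002], [-0.001, -0.002, -1.0]]
ft_force: [-0.6, 0.2, 7.2]
finger_gap: 39.2
t 11.62 pos [620.8 205.3  89.8] zdir [ 0. -0. -1.] ydir [ 0.  1. -0.] gap 39.2 F [-0.6  0.2  7.2] j [ 14  57 -60  90  53  65  31]
ROW [-0.43 -0.14 -6.02] [-0.002  0.001 -0.001]
```

```bash
python3 -m crank '[[1,0,0,-3,0,0,0],[1,0,0,-7,0,0,0],[1,0,0,-10.5,0,0,0],[1,0,0,-10.5,0,0,0]]' |head -4;  python3 g.py 562 -31 195 0 0
```

```text
t: 11.95
eef_pos: [622.5, 208.1, 200.8]
eef_rot: [[-1.0, 0.001, 0.008], [0.001, 1.0, 0.003], [-0.008, 0.003, -1.0]]
ft_force: [1.1, 0.9, -0.6]
t 11.95 pos [622.5 208.1 200.8] zdir [ 0.01  0.   -1.  ] ydir [0. 1. 0.] gap 38.9 F [ 1.1  0.9 -0.6] j [ 16  50 -65  87  47  73  35]
ROW [  6.03 -23.91   0.46] [0.009 0.004 1.57 ]
```

```bash
python3 -m crank '[[1,1,-3,0.4,0,0,0.12],[1,2,-6.5,0.4,0,0,0.24],[1,3,-10,0.4,0,0,0.36],[1,4,-13.5,0.4,0,0,0.48],[1,5,-17,0.4,0,0,0.6]]' |head -2;  python3 g.py 562 -31 195 0 0
```

```text
t: 12.37
eef_pos: [568.8, 33.5, 189.2]
t 12.37 pos [568.8  33.5 189.2] zdir [-0. -0. -1.] ydir [ 0.57  0.82 -0.  ] gap 39.4 F [ 1.8 -0.8 -1.1] j [ 35  41 -62 100  40  65  15]
ROW [-3.12 -5.69 -0.56] [-0.003  0.002  0.964]
```

```bash
python3 -m crank '[[1,-1.5,-3,-0.5,0,0,0.12],[1,-3.1,-5.7,-0.5,0,0,0.3],[1,-3.1,-5.7,-0.5,0,0,0.5],[1,-3.1,-5.7,-0.5,0,0,0.8],[1,-3.1,-5.7,-0.5,0,0,0.964]]' |head -2;  python3 g.py 562 -31 195 0 0
```

```text
t: 12.78
eef_pos: [562.8, -30.3, 194.5]
t 12.78 pos [562.8 -30.3 194.5] zdir [-0. -0. -1.] ydir [ 0.94  0.34 -0.  ] gap 38.9 F [ 0.6 -0.1 -1.2] j [ 38  36 -55 101  34  61 -10]
ROW [-0.04 -0.1  -0.05] [-0.002  0.003  0.342]
```

```bash
python3 -m crank '[[1,0,0,0,0,0,0.342],[1,0,0,0,0,0,0.342],[1,0,0,0,0,0,0.342],[1,0,0,0,0,0,0.342]]' |head -2;  python3 g.py 562 -31 195 0 0
python3 - <<'E'
from h import *
for n in ["scene","side","wrist"]:
    c=read_camera(n);
    if n=="wrist": cv2.imwrite("pics/i.png",c["frame"][:,:,::-1])
    else: crop(c,proj(c,[555,-60,90]),85,4,f"pics/i_{n}.png")
    for t in ["bracket","bracket_top","still_face","far_face","clamp","grip_mid","trigger_mid"]: print(n,t,[(np.round(d["location"],0).tolist(),round(d["score"],2)) for d in spot_point(t,n) if 480<d["location"][0]<640 and d["location"][1]<20])
E
```

```text
t: 13.12
eef_pos: [562.9, -29.2, 194.7]
t 13.12 pos [562.9 -29.2 194.7] zdir [-0. -0. -1.] ydir [ 1.    0.01 -0.  ] gap 39.1 F [ 0.2 -1.2 -2.5] j [ 35  34 -51 101  31  60 -27]
ROW [-0.18 -0.09 -0.03] [-0.001  0.004  0.005]
scene bracket [([564.0, -34.0, 104.0], 0.76)]
scene bracket_top [([560.0, -32.0, 226.0], 0.79), ([546.0, -176.0, 38.0], 0.67)]
scene still_face [([538.0, -29.0, 41.0], 0.73)]
scene far_face [([603.0, -29.0, 38.0], 0.56)]
scene clamp [([500.0, -108.0, 1.0], 0.67), ([490.0, -97.0, 2.0], 0.52)]
scene grip_mid [([504.0, -178.0, 35.0], 0.64)]
scene trigger_mid [([545.0, -179.0, 38.0], 0.5)]
side bracket [([562.0, -34.0, 104.0], 0.62)]
side bracket_top [([568.0, -31.0, 227.0], 0.74)]
side still_face [([535.0, -28.0, 39.0], 0.61)]
side far_face [([601.0, -30.0, 34.0], 0.47)]
side clamp [([499.0, -104.0, -3.0], 0.8)]
side grip_mid [([505.0, -178.0, 37.0], 0.74)]
side trigger_mid [([545.0, -177.0, 36.0], 0.44)]
wrist bracket [([563.0, -32.0, 104.0], 0.87)]
wrist bracket_top [([560.0, -33.0, 221.0], 0.65)]
wrist still_face [([534.0, -28.0, 35.0], 0.82)]
wrist far_face [([604.0, -32.0, 39.0], 0.65)]
wrist clamp [([558.0, -32.0, 221.0], 0.72), ([497.0, -104.0, -0.0], 0.69)]
wrist grip_mid []
wrist trigger_mid []
```

View pics/i_scene.png

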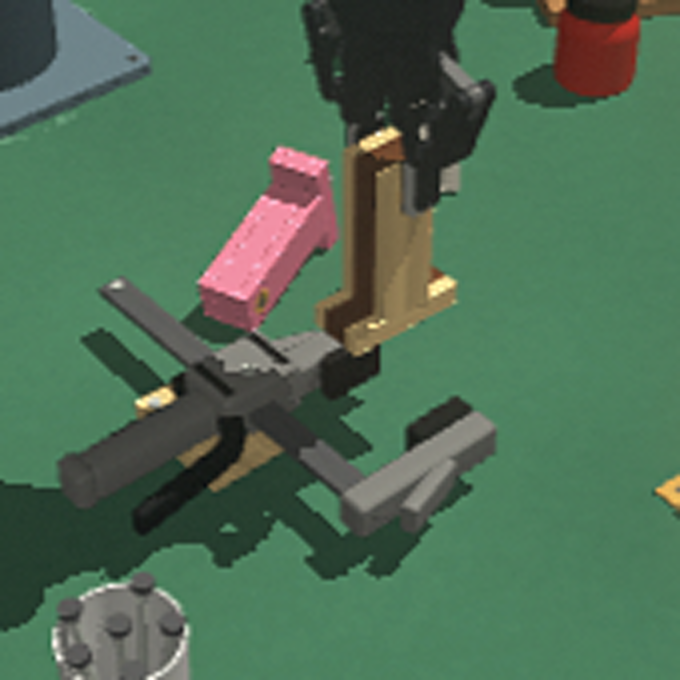

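View pics/i.png

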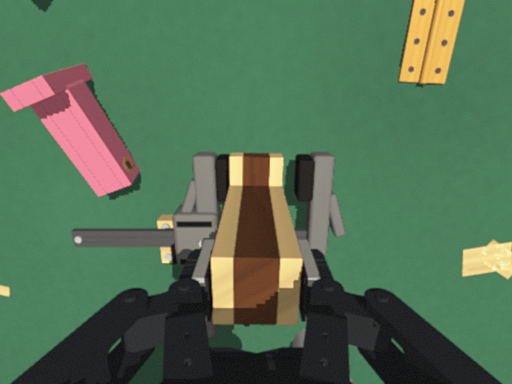

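Bracket hangs square over the gap, between the pads (wrist view: still pad at (224,177), far pad at (305,177)). Lowering it.

```bash
python3 -m crank '[[1,0,-0.1,3,0,0,0],[1,0,-0.1,6,0,0,0],[1,0,-0.1,8,0,0,0],[1,0,-0.1,9.5,0,0,0],[1,0,-0.1,9.7,0,0,0]]' |head -4;python3 -m crank '[[1,0,0,0.2,0,0,0],[1,0,0,0.4,0,0,0],[1,0,0,0.6,0,0,0],[1,0,0,0.6,0,0,0]]' |head -4;  python3 g.py 562 -31 90 0 0
python3 - <<'E'
from h import *
for n in ["scene","side"]:
    c=read_camera(n);
    crop(c,proj(c,[555,-60,60]),85,4,f"pics/j_{n}.png")
    for t in ["bracket","bracket_top"]: print(n,t,[(np.round(d["location"],0).tolist(),round(d["score"],2)) for d in spot_point(t,n) if 480<d["location"][0]<640 and d["location"][1]<20])
E
```

```text
t: 14.73
eef_pos: [559.8, -30.0, 94.2]
eef_rot: [[-0.008, 1.0, -0.007], [1.0, 0.008, -0.003], [-0.003, -0.007, -1.0]]
ft_force: [0.2, -0.2, -1.8]
t: 15.07
eef_pos: [562.1, -29.9, 91.4]
eef_rot: [[-0.008, 1.0, -0.001], [1.0, 0.008, -0.003], [-0.003, -0.001, -1.0]]
ft_force: [-0.7, -0.3, -1.6]
t 15.07 pos [562.1 -29.9  91.4] zdir [-0. -0. -1.] ydir [ 1.    0.01 -0.  ] gap 39.0 F [-0.7 -0.3 -1.6] j [ 31  42 -45 105  38  50 -32]
ROW [-0.11 -0.01  0.14] [-0.001  0.003  0.008]
scene bracket [([564.0, -36.0, 0.0], 0.86), ([606.0, -28.0, 40.0], 0.38), ([504.0, -176.0, 36.0], 0.35)]
scene bracket_top [([560.0, -34.0, 124.0], 0.92)]
side bracket [([563.0, -33.0, 1.0], 0.76), ([546.0, -180.0, 35.0], 0.17)]
side bracket_top [([567.0, -31.0, 121.0], 0.74)]
```

View pics/j_scene.png

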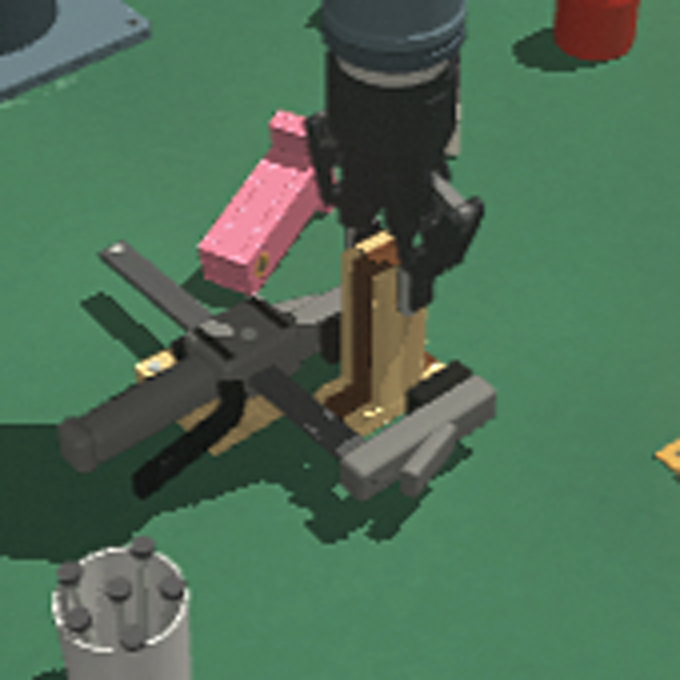

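```bash
python3 -m crank '[[1,0,0,0.15,0,0,0],[1,0,0,0.25,0,0,0],[1,0,0,0.25,0,0,0]]' |sed -n '2p;4p;6,9p';python3 g.py 562 -31 90 0 0
```

```text
eef_pos: [561.9, -30.0, 89.7]
ft_force: [-4.2, -2.1, 13.9]
t 15.62 pos [561.9 -30.   89.7] zdir [-0. -0. -1.] ydir [ 1.    0.01 -0.  ] gap 39.3 F [-4.2 -2.1 13.9] j [ 31  42 -45 105  39  50 -33]
ROW [-0.1   0.01 -0.03] [-0.002  0.004  0.008]
```

```bash
python3 -m crank '[[1,0,0,-0.1,0,0,0],[0,0,0,-0.1,0,0,0],[0,0,0,-0.1,0,0,0],[0,0,0,-0.1,0,0,0],[0,0,0,-0.3,0,0,0]]' |sed -n '2p;4p';python3 -m crank '[[0,0,0,-3,0,0,0],[0,0,0,-7,0,0,0],[0,0,0,-11,0,0,0],[0,0,0,-14,0,0,0],[0,0,0,-14,0,0,0]]' |sed -n '2p;4p'
python3 - <<'E'
from h import *
for n in ["scene","side","wrist"]:
    c=read_camera(n);
    if n=="wrist": cv2.imwrite("pics/k.png",c["frame"][:,:,::-1])
    for t in ["bracket","bracket_top","still_face","far_face","trigger_mid","grip_mid"]: print(n,t,[(np.round(d["location"],0).tolist(),round(d["score"],2)) for d in spot_point(t,n) if 480<d["location"][0]<640 and d["location"][1]<20])
    P=cloud(c);m=(c["range_z"]>0)&(abs(P[...,0]-562)<34)&(abs(P[...,1]+31)<34)&(P[...,2]>112)&(P[...,2]<127)
    q=P[m][:,:2].astype(np.float32);
    if len(q)>5: print(len(q),cv2.minAreaRect(q))
E
python3 g.py 519 -177 130 0 0
```

```text
eef_pos: [561.2, -29.9, 90.8]
ft_force: [0.1, -0.0, -0.6]
eef_pos: [565.4, -28.3, 237.6]
ft_force: [0.8, -0.0, -0.0]
scene bracket [([562.0, -39.0, -2.0], 0.87), ([508.0, -100.0, -0.0], 0.67), ([481.0, -396.0, -1.0], 0.2)]
scene bracket_top [([559.0, -31.0, 122.0], 0.69)]
scene still_face [([537.0, -31.0, 38.0], 0.77)]
scene far_face [([604.0, -28.0, 39.0], 0.6)]
scene trigger_mid [([548.0, -178.0, 37.0], 0.83)]
scene grip_mid [([608.0, -32.0, 40.0], 0.37)]
212 ((562.1339721679688, -35.62000274658203), (37.63633728027344, 41.80881881713867), 89.80528259277344)
side bracket [([562.0, -33.0, 2.0], 0.65)]
side bracket_top [([564.0, -33.0, 120.0], 0.82)]
side still_face [([602.0, -30.0, 36.0], 0.75), ([533.0, -29.0, 41.0], 0.56)]
side far_face [([604.0, -29.0, 34.0], 0.66)]
side trigger_mid [([547.0, -177.0, 36.0], 0.53), ([503.0, -177.0, 38.0], 0.39)]
side grip_mid [([503.0, -176.0, 38.0], 0.81)]
124 ((559.9713745117188, -32.43681335449219), (43.812225341796875, 41.53181457519531), 2.2915091514587402)
wrist bracket [([560.0, -28.0, 2.0], 0.83)]
wrist bracket_top [([558.0, -34.0, 120.0], 0.85)]
wrist still_face [([533.0, -31.0, 34.0], 0.77)]
wrist far_face [([608.0, -33.0, 36.0], 0.87)]
wrist trigger_mid [([547.0, -174.0, 40.0], 0.83)]
wrist grip_mid [([503.0, -177.0, 37.0], 0.63)]
1778 ((561.4788818359375, -34.18927764892578), (37.01800537109375, 39.87762451171875), 89.25703430175781)
t 17.5 pos [561.8 -29.4 231.3] zdir [-0. -0. -1.] ydir [ 1.    0.01 -0.  ] gap 85.5 F [ 0.4  0.2 -0.3] j [ 37  32 -53  99  28  63 -25]
ROW [-14.69  -4.37  10.18] [-0.003  0.003  0.008]
```

View pics/k.png

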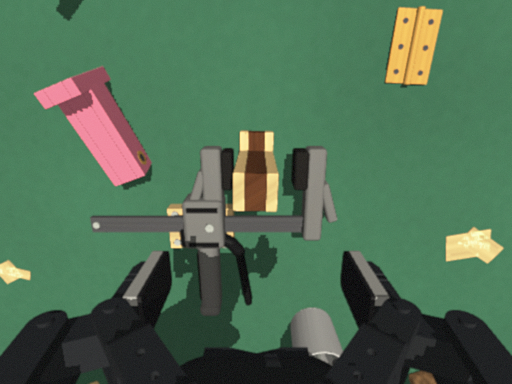

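Bracket stands free at about (561.5,-34), between pads at x≈535 and x≈604. The grip's axis is at column 208 and the trigger at (247,280) in the picture. Now to the trigger.

```bash
python3 -m crank '[[0,-4,-1,0,0,0,0],[0,-8,-2.2,0.5,0,0,0],[0,-12,-3.5,3,0,0,0],[0,-14.7,-4,6,0,0,0],[0,-14.7,-4,9,0,0,0]]' |sed -n '2p;4p'
python3 - <<'E'
from h import *
c=read_camera("wrist");cv2.imwrite("pics/l.png",c["frame"][:,:,::-1])
for t in ["trigger_mid","grip_mid"]: print(t,[(np.round(d["location"],0).tolist(),round(d["score"],2)) for d in spot_point(t,"wrist") if 480<d["location"][0]<640 and d["location"][1]<20])
P=cloud(c);ok=c["range_z"]>0
for lo,hi in [(-205,-190),(-190,-175),(-175,-160),(-160,-150)]:
    m=ok&(P[...,1]>lo)&(P[...,1]<hi)&(P[...,2]>26)&(P[...,2]<58)&(P[...,0]>470)&(P[...,0]<570);q=P[m]
    a=q[q[:,0]<525];b=q[q[:,0]>525]
    print(lo,len(a),len(b),np.percentile(a[:,0],[2,98]).round(1) if len(a) else 0,np.percentile(b[:,0],[2,98]).round(1) if len(b) else 0)
E
python3 g.py 521.5 -177 20 0 0
```

```text
eef_pos: [522.0, -184.9, 141.4]
ft_force: [0.9, -1.1, -0.5]
trigger_mid [([550.0, -182.0, 37.0], 0.92)]
grip_mid [([504.0, -177.0, 38.0], 0.95)]
-205 529 197 [489.6 515.9] [544.5 555.8]
-190 567 206 [489.3 516. ] [542.2 552.6]
-175 600 221 [489.3 515.4] [539.8 550.3]
-160 413 154 [489.1 515.5] [538.2 548.2]
t 18.07 pos [ 521.  -176.7  140.3] zdir [-0.01 -0.   -1.  ] ydir [ 1.    0.01 -0.01] gap 85.8 F [0.4 1.6 0.8] j [ 49  37 -48 105  34  54 -14]
ROW [-0.02  0.13 12.03] [-0.007  0.001  0.007]
```

View pics/l.png

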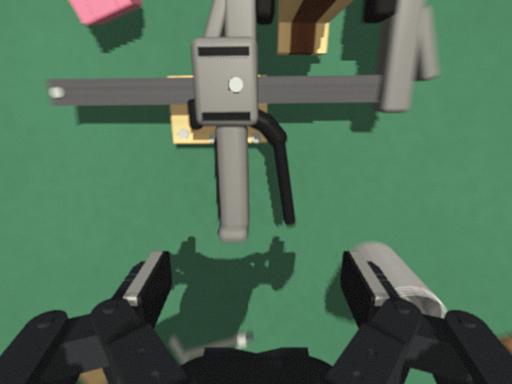

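```bash
python3 -m crank '[[0,0,0,3,0,0,0],[0,0,0,6,0,0,0],[0,0,0,9,0,0,0],[0,0,0,11,0,0,0],[0,0,0,12,0,0,0]]' |sed -n '2p;4p';python3 -m crank '[[0,0,0,0,0,0,0],[0,0,0,0,0,0,0]]' 25 |sed -n '2p;4p'; python3 g.py 521 -177 20 0 0
```

```text
eef_pos: [523.4, -175.3, 21.8]
ft_force: [0.5, -0.6, 0.2]
eef_pos: [524.2, -176.3, 23.6]
ft_force: [0.2, -0.7, -0.1]
t 18.65 pos [ 524.2 -176.3   23.6] zdir [-0. -0. -1.] ydir [ 1.    0.01 -0.  ] gap 85.6 F [ 0.2 -0.7 -0.1] j [ 44  46 -40 108  44  43 -21]
ROW [-0.06 -0.32  0.36] [-0.     0.003  0.009]
```

```bash
python3 -m crank '[[1,0,-0.4,0.3,0,0,0],[1,0,-0.8,0.3,0,0,0],[1,0,-1.2,0.3,0,0,0],[1,0,-1.6,0.3,0,0,0],[1,0,-1.6,0.3,0,0,0]]' 20|sed -n '2p;4,5p';python3 -m crank '[[1,0,0,0,0,0,0],[1,0,0,0,0,0,0],[1,0,0,0,0,0,0]]' |sed -n '2p;4,5p'; python3 g.py 508.5 -177 20 0 0
```

```text
eef_pos: [508.9, -179.5, 21.3]
ft_force: [1.5, -3.0, 8.7]
finger_gap: 38.6
eef_pos: [508.9, -179.4, 21.3]
ft_force: [1.9, -3.6, 8.8]
finger_gap: 38.6
t 19.32 pos [ 508.9 -179.4   21.3] zdir [ 0.   -0.01 -1.  ] ydir [1.   0.01 0.  ] gap 38.6 F [ 1.9 -3.6  8.8] j [ 44  45 -40 110  44  41 -22]
ROW [ 0.24 -0.03  0.13] [0.003 0.006 0.006]
```

Full squeeze (gap 38.6). Letting it out and checking how far the jaw moved.

```bash
python3 -m crank '[[0.1,0,0.4,0,0,0,0],[0.1,0,0.8,0,0,0,0],[0.1,0,1.2,0,0,0,0],[0.1,0,1.2,0,0,0,0]]' |sed -n '2p;4,5p'
python3 - <<'E'
from h import *
for n in ["scene","side"]:
    c=read_camera(n)
    for t in ["bracket","bracket_top","far_face","trigger_mid"]: print(n,t,[(np.round(d["location"],0).tolist(),round(d["score"],2)) for d in spot_point(t,n) if 480<d["location"][0]<640 and d["location"][1]<20])
E
python3 g.py 521 -177 20 0 0
```

```text
eef_pos: [518.7, -177.2, 18.8]
ft_force: [0.4, -0.4, 0.1]
finger_gap: 76.9
scene bracket [([564.0, -34.0, 2.0], 0.96)]
scene bracket_top [([563.0, -33.0, 118.0], 0.61), ([566.0, -34.0, -2.0], 0.31)]
scene far_face [([595.0, -29.0, 34.0], 0.61)]
scene trigger_mid [([547.0, -178.0, 35.0], 0.66), ([504.0, -102.0, 1.0], 0.22)]
side bracket [([560.0, -30.0, 1.0], 0.61)]
side bracket_top [([565.0, -31.0, 119.0], 0.95)]
side far_face [([591.0, -30.0, 36.0], 0.52)]
side trigger_mid [([550.0, -181.0, 36.0], 0.44)]
t 20.15 pos [ 518.2 -177.4   18.7] zdir [-0. -0. -1.] ydir [ 1.    0.01 -0.  ] gap 76.8 F [0.4 0.6 0.1] j [ 44  46 -40 108  44  42 -22]
ROW [ 0.04  0.28 -0.13] [-0.003  0.003  0.008]
```

```bash
python3 -m crank '[[1,0,-0.2,0,0,0,0],[1,0,-0.5,0,0,0,0],[1,0,-0.8,0,0,0,0],[1,0,-1.1,0,0,0,0],[1,0,-1.1,0,0,0,0]]' 20|sed -n '2p;4,5p';python3 -m crank '[[0.1,0,0.4,0,0,0,0],[0.1,0,0.8,0,0,0,0],[0.1,0,1.2,0,0,0,0],[0.1,0,1.2,0,0,0,0]]' |sed -n '2p;4,5p'
python3 - <<'E'
from h import *
for n in ["scene","side"]:
    c=read_camera(n)
    if n=="scene": crop(c,proj(c,[555,-60,60]),85,4,f"pics/m.png")
    for t in ["bracket","bracket_top","far_face","still_face"]: print(n,t,[(np.round(d["location"],0).tolist(),round(d["score"],2)) for d in spot_point(t,n) if 480<d["location"][0]<640 and d["location"][1]<20])
E
python3 g.py 521 -177 20 0 0
```

```text
eef_pos: [508.9, -178.9, 19.9]
ft_force: [2.6, -3.8, 6.1]
finger_gap: 38.8
eef_pos: [519.6, -176.9, 18.5]
ft_force: [0.1, -0.6, 0.4]
finger_gap: 76.6
scene bracket [([563.0, -36.0, -1.0], 0.73)]
scene bracket_top [([563.0, -32.0, 120.0], 0.74)]
scene far_face []
scene still_face [([536.0, -30.0, 40.0], 0.85)]
side bracket [([563.0, -32.0, 2.0], 0.6), ([534.0, -30.0, 42.0], 0.48)]
side bracket_top [([567.0, -29.0, 119.0], 0.96)]
side far_face [([584.0, -30.0, 36.0], 0.65)]
side still_face [([532.0, -30.0, 41.0], 0.86), ([543.0, -178.0, 38.0], 0.44), ([502.0, -100.0, 1.0], 0.26)]
t 21.4 pos [ 519.3 -177.4   18.8] zdir [-0. -0. -1.] ydir [ 1.    0.01 -0.  ] gap 76.8 F [ 0.  -0.6  0.3] j [ 44  46 -40 108  44  42 -22]
ROW [ 0.04  0.17 -0.13] [-0.003  0.003  0.008]
```

View pics/m.png

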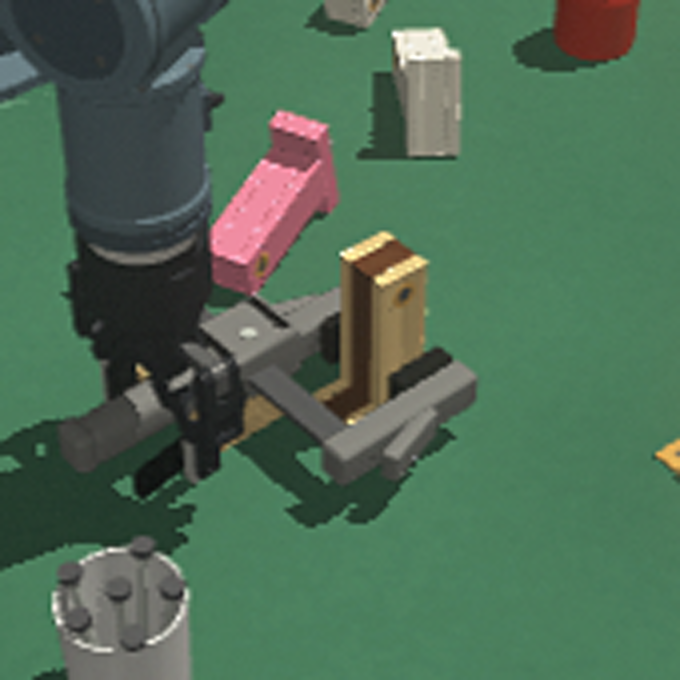

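Bracket is still upright, with the far pad almost at its cheek. The third pump goes slower.

```bash
python3 -m crank '[[0.25,0,0,0,0,0,0],[0.32,0,-0.2,0,0,0,0],[0.36,0,-0.4,0,0,0,0],[0.40,0,-0.6,0,0,0,0],[0.44,0,-0.7,0,0,0,0]]' 20|sed -n '2p;4,5p';python3 -m crank '[[0.47,0,-0.1,0,0,0,0],[0.5,0,-0.2,0,0,0,0],[0.55,0,-0.4,0,0,0,0],[0.7,0,-0.4,0,0,0,0],[0.7,0,-0.4,0,0,0,0]]' |sed -n '2p;4,5p'
python3 - <<'E'
from h import *
for n in ["scene","side"]:
    c=read_camera(n)
    crop(c,proj(c,[555,-60,60]),85,4,f"pics/n_{n}.png")
    for t in ["bracket","bracket_top","far_face","still_face"]: print(n,t,[(np.round(d["location"],0).tolist(),round(d["score"],2)) for d in spot_point(t,n) if 480<d["location"][0]<640 and d["location"][1]<20])
E
python3 g.py 521 -177 20 0 0
```

```text
eef_pos: [513.5, -178.7, 19.7]
ft_force: [3.3, -4.2, 2.5]
finger_gap: 47.9
eef_pos: [508.9, -179.4, 19.9]
ft_force: [-1.3, -3.4, 10.7]
finger_gap: 38.7
scene bracket [([560.0, -36.0, -3.0], 0.81)]
scene bracket_top [([557.0, -30.0, 122.0], 0.72)]
scene far_face [([577.0, -27.0, 38.0], 0.43)]
scene still_face [([536.0, -29.0, 38.0], 0.6)]
side bracket [([559.0, -37.0, 3.0], 0.95)]
side bracket_top [([562.0, -34.0, 123.0], 0.83)]
side far_face []
side still_face [([533.0, -32.0, 40.0], 0.63)]
t 22.73 pos [ 508.9 -179.3   19.9] zdir [-0.   -0.01 -1.  ] ydir [ 1.    0.01 -0.  ] gap 38.8 F [-2.  -3.8 12. ] j [ 44  46 -40 110  44  41 -22]
ROW [ 0.23  1.21 -0.02] [-0.002  0.006  0.006]
```

View pics/n_scene.png

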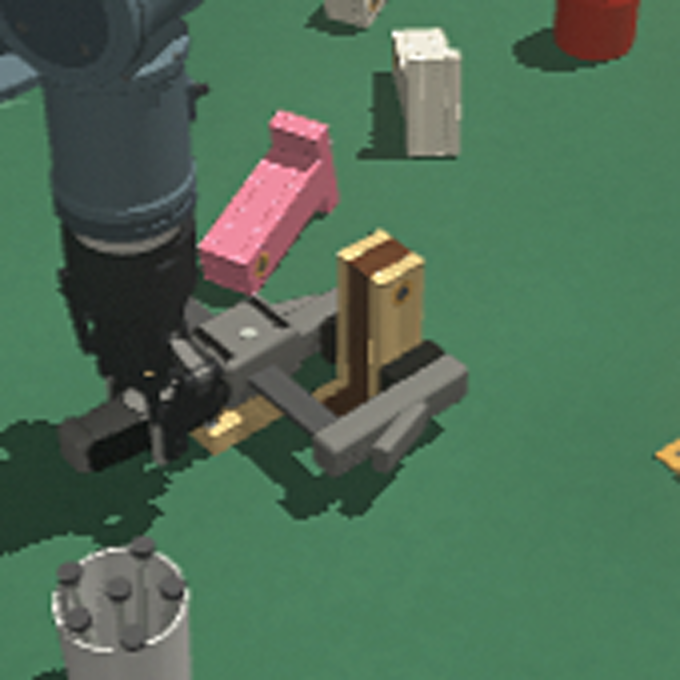

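```bash
python3 -m crank '[[0.1,0,0.4,0,0,0,0],[0.1,0,0.8,0,0,0,0],[0.1,0,1.1,0,0,0,0],[0.1,0,1.1,0,0,0,0],[0.1,0,1.1,0,0,0,0]]' |sed -n '2p;4,5p'; python3 -m crank '[[0.25,0,0,0,0,0,0],[0.32,0,-0.2,0,0,0,0],[0.36,0,-0.4,0,0,0,0],[0.40,0,-0.5,0,0,0,0],[0.44,0,-0.7,0,0,0,0]]' 20|sed -n '2p;4,5p';python3 -m crank '[[0.47,0,0,0,0,0,0],[0.5,0,0,0,0,0,0],[0.55,0,0,0,0,0,0],[0.7,0,0,0,0,0,0],[0.7,0,0,0,0,0,0]]' |sed -n '2p;4,5p'
python3 - <<'E'
from h import *
for n in ["scene","side"]:
    c=read_camera(n)
    crop(c,proj(c,[555,-60,60]),85,4,f"pics/o_{n}.png")
    for t in ["bracket","bracket_top","far_face","still_face","trigger_mid"]: print(n,t,[(np.round(d["location"],0).tolist(),round(d["score"],2)) for d in spot_point(t,n) if 480<d["location"][0]<640 and d["location"][1]<20])
E
python3 g.py 521 -177 20 0 0
```

```text
eef_pos: [518.8, -177.2, 18.3]
ft_force: [-0.1, -0.4, 0.7]
finger_gap: 76.9
eef_pos: [513.5, -178.7, 19.6]
ft_force: [6.7, -4.0, -0.5]
finger_gap: 48.1
eef_pos: [511.7, -179.0, 19.8]
ft_force: [-4.6, -3.3, 15.9]
finger_gap: 44.3
scene bracket [([557.0, -35.0, -4.0], 0.71)]
scene bracket_top [([554.0, -32.0, 121.0], 0.97)]
scene far_face [([576.0, -28.0, 39.0], 0.64)]
scene still_face [([534.0, -30.0, 38.0], 0.98)]
scene trigger_mid [([528.0, -182.0, 35.0], 0.43)]
side bracket [([559.0, -34.0, 2.0], 0.82)]
side bracket_top [([558.0, -32.0, 121.0], 0.89)]
side far_face [([575.0, -30.0, 36.0], 0.42)]
side still_face [([535.0, -30.0, 42.0], 0.82)]
side trigger_mid [([528.0, -186.0, 36.0], 0.62)]
t 24.58 pos [ 511.7 -179.    19.8] zdir [-0.   -0.01 -1.  ] ydir [ 1.  0. -0.] gap 44.1 F [-4.7 -3.  15.1] j [ 44  46 -40 109  44  42 -22]
ROW [ 0.19  0.93 -0.03] [-0.004  0.005  0.005]
```

View pics/o_scene.png

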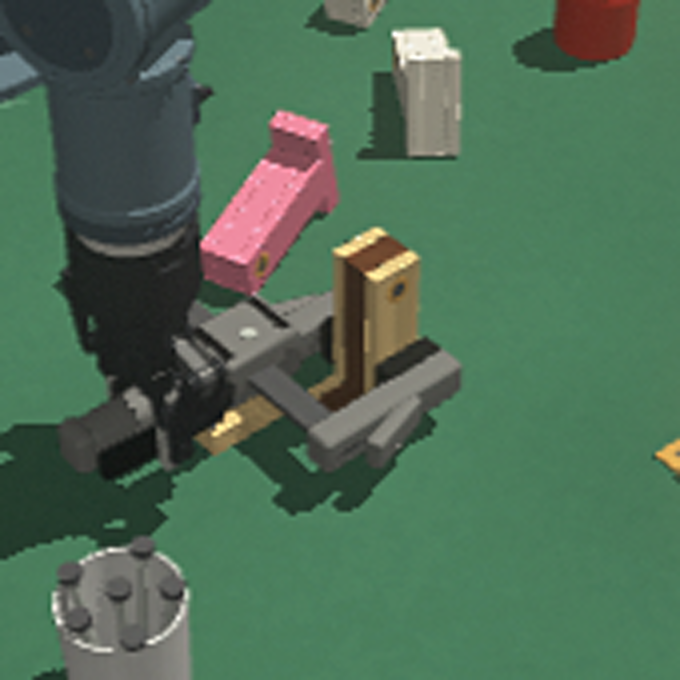

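```bash
python3 -m crank '[[1,0,0,0,0,0,0],[1,0,0,0,0,0,0],[1,0,0,0,0,0,0],[1,0,0,0,0,0,0],[1,0,0,0,0,0,0]]' 25|sed -n '1,2p;4,5p';python3 -m crank '[[1,0,0,0,0,0,0],[1,0,0,0,0,0,0],[1,0,0,0,0,0,0],[1,0,0,0,0,0,0],[1,0,0,0,0,0,0]]' 25|sed -n '1,2p;4,5p'
```

```text
t: 25.0
eef_pos: [510.4, -179.2, 19.9]
ft_force: [-8.5, -3.9, 21.3]
finger_gap: 41.8
t: 25.42
eef_pos: [510.4, -179.2, 19.8]
ft_force: [-8.4, -3.4, 21.3]
finger_gap: 41.6
```

```bash
python3 -m crank '[[1,0,-0.1,-0.05,0,0,0],[1,0,-0.2,-0.1,0,0,0],[1,0,-0.2,-0.1,0,0,0],[1,0,-0.2,-0.1,0,0,0]]' 25|sed -n '1,2p;4,5p'
python3 - <<'E'
from h import *
def edges(P,ok,t):
    m=ok&(P[...,2]>46)&(P[...,2]<60)&(P[...,1]>-55)&(P[...,1]<-15)&(P[...,0]>590-t)&(P[...,0]<660);q=P[m];return np.percentile(q[:,0],[97,98.5,99.5]).round(1),len(q)
Q0=np.load("cl_scene.npy")
c=read_camera("scene");P=cloud(c);ok=c["range_z"]>0
print("start",edges(Q0,np.ones(len(Q0),bool),0)); print("now",edges(P,ok,0))
# still pad face now/before
for q in (Q0,P[ok]):
    m=(q[:,2]>28)&(q[:,2]<50)&(q[:,1]>-50)&(q[:,1]<-15)&(q[:,0]<545)&(q[:,0]>525);print("still",np.percentile(q[m][:,0],[50,90,98]).round(1))
q=P[ok];m=(q[:,2]>60)&(q[:,2]<118)&(abs(q[:,1]+32)<16)&(q[:,0]>540)&(q[:,0]<600);print("cheek",np.percentile(q[m][:,0],[50,90,98]).round(1))
S0=np.load("cl_side.npy");m=(S0[:,2]>28)&(S0[:,2]<48)&(S0[:,1]>-50)&(S0[:,1]<-15)&(S0[:,0]>592);print("far face side0",np.percentile(S0[m][:,0],[2,10,30,50]).round(1))
def tops(q): m=(q[:,2]>50)&(q[:,1]>-55)&(q[:,0]>590); return np.percentile(q[m],[1,99],axis=0).round(1)
print("jaw tops scene0",tops(Q0).tolist(),"side0",tops(S0).tolist())
E
```

```text
t: 25.75
eef_pos: [508.7, -179.5, 20.3]
ft_force: [-4.9, -4.3, 12.4]
finger_gap: 38.3
start (array([641.3, 642.8, 645.1]), 201)
now (array([609.8, 612.1, 612.6]), 104)
still [535.  536.2 536.8]Traceback (most recent call last):
  File "<stdin>", line 9, in <module>
    return _quantile_unchecked(
        a, q, axis, out, overwrite_input, method, keepdims, weights)
    return _ureduce(a,
                    func=_quantile_ureduce_func,
    ...<5 lines>...
                    overwrite_input=overwrite_input,
                    method=method)
    r = func(a, **kwargs)
    result = _quantile(arr,
                       quantiles=q,
    ...<2 lines>...
                       out=out,
                       weights=wgt)
    slices_having_nans = np.isnan(arr[-1, ...])
                                  ~~~^^^^^^^^^
IndexError: index -1 is out of bounds for axis 0 with size 0
```

The trigger has now reached its stop. One more pump will give a clear part-way stop.

```bash
python3 -m crank '[[0.1,0,0.4,0,0,0,0],[0.1,0,0.8,0,0,0,0],[0.1,0,1.2,0,0,0,0],[0.1,0,1.2,0,0,0,0],[0.1,0,1.2,0,0,0,0]]' |sed -n '1,2p;4,5p'; python3 -m crank '[[0.25,0,0,0,0,0,0],[0.32,0,-0.2,0,0,0,0],[0.36,0,-0.4,0,0,0,0],[0.40,0,-0.5,0,0,0,0],[0.44,0,-0.7,0,0,0,0]]' 20|sed -n '1,2p;4,5p';python3 -m crank '[[0.5,0,-0.1,-0.1,0,0,0],[0.6,0,-0.2,-0.1,0,0,0],[1,0,-0.2,-0.1,0,0,0],[1,0,-0.2,-0.1,0,0,0],[1,0,-0.2,-0.1,0,0,0]]' |sed -n '1,2p;4,5p'
```

```text
t: 26.22
eef_pos: [522.0, -177.1, 19.3]
ft_force: [0.5, -0.1, 0.1]
finger_gap: 77.0
t: 26.63
eef_pos: [515.9, -178.1, 20.7]
ft_force: [0.4, -2.4, 11.0]
finger_gap: 53.0
t: 27.05
eef_pos: [514.3, -178.1, 21.4]
ft_force: [2.5, -2.6, 6.8]
finger_gap: 49.7
```

The trigger stops part-way (gap ≈ 50) at 20 N, so the clamp is tight. Checking that it holds steady.

```bash
python3 -m crank '[[1,0,0,0,0,0,0],[1,0,0,0,0,0,0],[1,0,0,0,0,0,0],[1,0,0,0,0,0,0],[1,0,0,0,0,0,0]]' 22|sed -n '1,2p;4,5p';python3 -m crank '[[1,0,0,0,0,0,0],[1,0,0,0,0,0,0],[1,0,0,0,0,0,0],[1,0,0,0,0,0,0],[1,0,0,0,0,0,0]]'|sed -n '1,2p;4,5p'
python3 - <<'E'
from h import *
for n in ["scene","side"]:
    c=read_camera(n)
    crop(c,proj(c,[555,-60,60]),75,5 if n=="side" else 4,f"pics/p_{n}.png")
    for t in ["bracket","bracket_top","far_face","still_face","trigger_mid","tin_cup","door_hinge","chuck_key","screw_jar"]: print(n,t,[(np.round(d["location"],0).tolist(),round(d["score"],2)) for d in spot_point(t,n)][:2] if t in("tin_cup","door_hinge","chuck_key","screw_jar") else [(np.round(d["location"],0).tolist(),round(d["score"],2)) for d in spot_point(t,n) if 480<d["location"][0]<640 and d["location"][1]<20])
    P=cloud(c);m=(c["range_z"]>0)&(abs(P[...,0]-555)<34)&(abs(P[...,1]+31)<34)&(P[...,2]>112)&(P[...,2]<127)
    q=P[m][:,:2].astype(np.float32)
    if len(q)>5: print(len(q),cv2.minAreaRect(q))
E
```

```text
t: 27.47
eef_pos: [514.3, -178.2, 21.3]
ft_force: [1.6, -2.6, 6.3]
finger_gap: 49.6
t: 27.88
eef_pos: [514.3, -178.1, 21.4]
ft_force: [1.8, -1.3, 6.7]
finger_gap: 49.4
scene bracket [([556.0, -34.0, -2.0], 0.55), ([532.0, -30.0, 41.0], 0.34)]
scene bracket_top [([554.0, -33.0, 122.0], 0.87)]
scene far_face [([577.0, -32.0, 41.0], 0.65)]
scene still_face [([535.0, -30.0, 38.0], 0.8)]
scene trigger_mid [([536.0, -184.0, 37.0], 0.59)]
scene tin_cup [([652.0, -287.0, 6.0], 0.71)]
scene door_hinge [([736.0, 104.0, 4.0], 0.89)]
scene chuck_key [([479.0, -396.0, -3.0], 0.74)]
scene screw_jar []
206 ((555.408203125, -36.21734619140625), (42.83003234863281, 38.97236633300781), 0.2471524178981781)
side bracket [([558.0, -32.0, 0.0], 0.63)]
side bracket_top [([559.0, -31.0, 118.0], 0.74)]
side far_face [([572.0, -29.0, 36.0], 0.5)]
side still_face [([532.0, -32.0, 38.0], 0.58)]
side trigger_mid [([534.0, -186.0, 36.0], 0.57)]
side tin_cup [([652.0, -290.0, 0.0], 0.84), ([562.0, -34.0, 123.0], 0.18)]
side door_hinge [([737.0, 100.0, -1.0], 0.57)]
side chuck_key [([505.0, -177.0, 39.0], 0.71), ([473.0, -395.0, -3.0], 0.62)]
side screw_jar [([354.0, 386.0, 0.0], 0.84)]
119 ((552.837158203125, -34.229148864746094), (43.70645523071289, 44.71062088012695), 87.93118286132812)
```

View pics/p_scene.png

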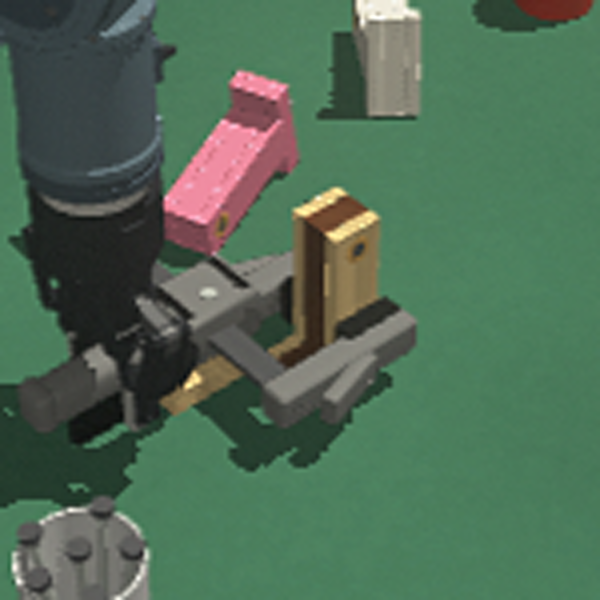

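View pics/p_side.png

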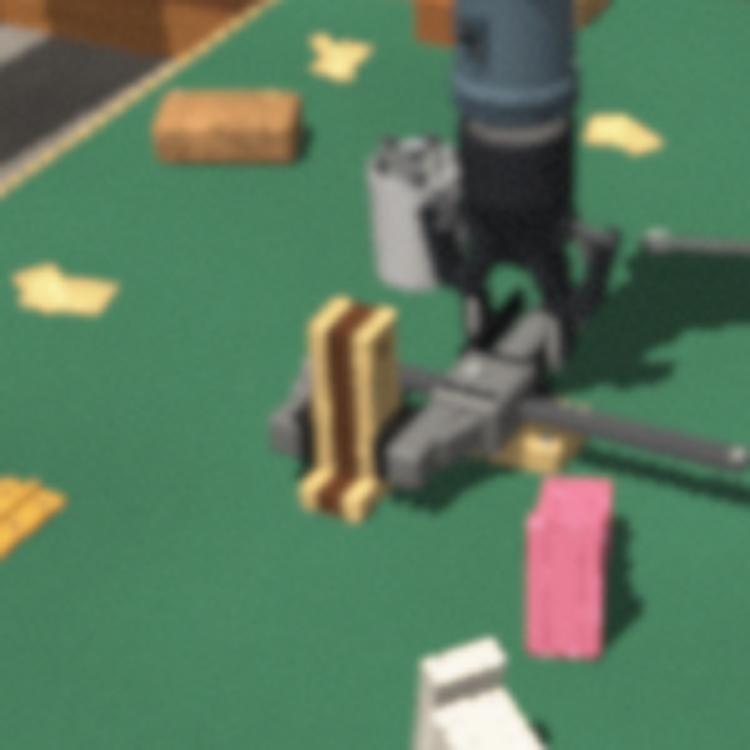

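```bash
python3 -m crank '[[1,0,0,0,0,0,0],[1,0,0,0,0,0,0],[1,0,0,0,0,0,0],[1,0,0,0,0,0,0],[1,0,0,0,0,0,0]]' 26|sed -n '1,2p;4,5p';python3 -m crank '[[1,0,-0.05,0,0,0,0],[1,0,-0.05,0,0,0,0],[1,0,-0.05,0,0,0,0],[1,0,-0.05,0,0,0,0],[1,0,-0.05,0,0,0,0]]'|sed -n '1,2p;4,5p'
```

```text
t: 29.3
eef_pos: [514.0, -178.2, 21.4]
ft_force: [-0.4, -2.5, 8.6]
finger_gap: 49.1
t: 29.72
eef_pos: [514.0, -178.2, 21.5]
ft_force: [1.6, -2.2, 7.1]
finger_gap: 48.7
```

```bash
python3 - <<'E'
from h import *
Q0=np.load("cl_scene.npy");c=read_camera("scene");P=cloud(c);Q=P[c["range_z"]>0]
S0=np.load("cl_side.npy");c=read_camera("side");P=cloud(c);S=P[c["range_z"]>0]
def back(q,lo): m=(q[:,2]>28)&(q[:,2]<53)&(q[:,1]>-118)&(q[:,1]<-60)&(q[:,0]>lo)&(q[:,0]<655);return np.percentile(q[m][:,0],[50,80,90,95]).round(1)
print("scene jaw",back(Q0,600),back(Q,570)); 
def front(q,lo): m=(q[:,2]>28)&(q[:,2]<58)&(q[:,1]>-82)&(q[:,1]<-60)&(q[:,0]>lo)&(q[:,0]<655);return np.percentile(q[m][:,0],[3,10,25,50]).round(1)
print("side jaw steel",front(S0,598),front(S,568))
def topb(q,lo): m=(q[:,2]>49)&(q[:,1]>-50)&(q[:,1]<0)&(q[:,0]>lo)&(q[:,0]<660);return np.percentile(q[m][:,0],[2,5,95,98]).round(1)
print("top scene",topb(Q0,590),topb(Q,562),"side",topb(S0,590),topb(S,562))
m=(S0[:,2]>28)&(S0[:,2]<48)&(S0[:,1]>-50)&(S0[:,1]<-15)&(S0[:,0]>592);print("far face side0",np.percentile(S0[m][:,0],[2,10,30,50]).round(1))
m=(Q0[:,2]>28)&(Q0[:,2]<48)&(Q0[:,1]>-50)&(Q0[:,1]<-15)&(Q0[:,0]<550)&(Q0[:,0]>525);print("still scene0",np.percentile(Q0[m][:,0],[50,90]).round(1))
E
```

```text
scene jaw [635.4 641.  644.3 648.2] [604.4 615.5 619.1 620.8]
side jaw steel [616.  617.6 619.5 627.5] [607.4 608.8 610.8 612.9]
top scene [606.  607.5 638.8 640.6] [564.5 567.7 600.9 603. ] side [600.8 602.3 634.6 636.5] [562.5 563.1 597.4 600.3]
far face side0 [601.  601.4 602.6 603.4]
still scene0 [534.9 536.2]
```

```bash
python3 - <<'E'
from workcell import *
s=observe();print(s["t"],s["finger_gap"],s["ft_force"])
print(sign_off())
E
```

```text
29.8167 48.43321792141583 [ 1.97640955 -1.85599509  7.21787227]
the job is handed in; nothing more can be done
None
```

I handed the job in at about 29.8 s with the bracket clamped upright and the hand still squeezing the trigger at 26 N. `sign_off()` gives no verdict.

- **Bracket:** I tilted it up, let it rock upright on free bench, then gripped it from above. I set it between the pads square to them and let go.
- **Clamping:** It took five squeezes, using only the trigger. The first three drew the jaw in. The fourth stopped part-way at 20 N, but went on to the trigger's end stop when I raised the grip to 25 N and moved the hand 2 mm. I let it out and squeezed again. The fifth stopped part-way and held at a gap of about 48 to 49 mm.

Last checks:
- **Position:** the bracket was upright and untouched, resting on the still pad, with its centre at about (556, -33). The cheeks were square to the pads within about 2 degrees.
- **Other objects:** the last views showed the cup, hinge, key and jar within a few mm of where they started. The scene view missed the jar, but the side view found it.
- **Pad force:** this was not measured. From the jaw's travel of roughly 36 to 37 mm I estimate 5 to 8 mm of squash, or about 30 to 45 N. Camera offsets of about 4 mm make that uncertain.
- **One check that disagreed:** raising the grip from 20 to 26 N moved the trigger only about 1 mm, less than the pad's stiffness would suggest. Even so, a 26 N grip should put no more than about 57 N on the pads, below the 100 N limit.

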